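Load the filter cassette magazine

TASK

Push the red tab of the tipping tray down so that all the yellow filter cassettes in it slide out from under the clear cover to the tab end, and ease it up again. Draw back the bolt with the red knob that bars the mouth of the upright spring magazine, and load every cassette, also one lying on the bench, lengthwise into it, pressing each down until the two brass catches snap over it; only when all are latched, slide the bolt fully home across the mouth again. Leave the other things on the bench alone.

Things in the scene. Friction and masses are not known exactly. Their poses are not given: they have to be found in the camera images.
- tipper: fixed stand of the tipping tray, origin under its centre on the bench top. The tray is 196 mm wide (x) and 270 mm long (y), its slippery floor 90 mm above the bench when level. In this frame the open end, where cassettes can be gripped, spans y = -130 mm (a stop 12 mm high) to 0; a clear cover, top 43 mm above the floor, spans y = 0 to +135 mm.
- lane_a (a point): point on the tray floor in the middle of the first lane, at the cover's edge: x = -45 mm, y = 0 in the stand's frame. The lane runs along the stand's y between two rails 8 mm high, 34 mm apart, 5 mm thick. It holds up to two cassettes in a row; slid down they lie with centres at y of about -101 and -43 mm, 15 mm above the floor.
- lane_b (a point): the same for the second lane, at x = +45 mm in the stand's frame.
- tray (a joint): tilt of the tray about its middle cross axis (parallel to the stand's x, at floor height): 0 = level, grows to 0.38 rad (stop) as the tab end goes down; a damped spring brings it back. Pushing takes 4 to 8 N at the tab. Cassettes slide well at 0.3 rad and more, in about 1 s.
- tray_tab (a point): middle of the top of the red push tab, 70 mm (x) by 40 mm, that sticks out beyond the tray's open end at the -y side of the stand: 163 mm from the tilt axis, 90 mm above the bench when level, 29 mm when fully down. It moves with the tray.
- magazine: fixed spring magazine, origin under its column on the bench top. The upright channel, 36 mm (x) by 65 mm (y), takes cassettes lying level, long axis along its y, stacked up to four. Its x sides are open over the middle 44 mm of y, so fingers that hold a cassette by its x faces pass down with it. Outer size of the column 44 x 108 mm (with the black catch housings).
- latched (a point): where the centre of the top latched cassette rests, on the column axis, 139 mm above the bench (others 30 mm apart below it). Two brass spring catches at the y ends give way downward and hold a cassette by its end caps: push it 3 to 6 mm deeper than this point and let go. Pushing takes about 5 N for the first cassette, up to 15 N for the fourth.
- follower_top (a point): middle of the top of the orange spring-borne follower in the channel, 140 mm above the bench when empty; it pushes the stack up with about 3 N plus 0.11 N per mm it is pressed down.
- mouth (a point): centre of the magazine's flared blue mouth at its rim, 176 mm above the bench; the flare widens the channel by 7 mm a side over the last 12 mm.
- bolt (a joint): sliding bolt of the magazine, near home at the start: 0 = fully drawn back, leaving the mouth free, 0.068 m = fully home across the mouth; slides along the magazine's +y, about 1.5 N of friction, stays where it is left. It passes above a latched top cassette and strikes one that is not latched.
- bolt_knob (a point): middle of the top of the red knob (18 mm diameter, 20 mm high, top 208 mm above the bench) on the bolt; 112 mm from the column axis on its -y side when drawn back, 44 mm when home; the guide under it reaches 187 mm high.
- cassette_1: yellow filter cassette: square bar 30 x 30 mm, 38 mm long, with a round black cap (22 mm diameter, 10 mm long) on each end, 58 mm over all along its y axis; about 60 g; origin at its centre; all four long sides are alike, either way round. Starts in the tipping tray, long axis along the lane, under the clear cover. It may be absent (None).
- cassette_2: yellow filter cassette: square bar 30 x 30 mm, 38 mm long, with a round black cap (22 mm diameter, 10 mm long) on each end, 58 mm over all along its y axis; about 60 g; origin at its centre; all four long sides are alike, either way round. Starts in the tipping tray, long axis along the lane, under the clear cover. It may be absent (None).
- cassette_3: yellow filter cassette: square bar 30 x 30 mm, 38 mm long, with a round black cap (22 mm diameter, 10 mm long) on each end, 58 mm over all along its y axis; about 60 g; origin at its centre; all four long sides are alike, either way round. Starts in the tipping tray, long axis along the lane, under the clear cover. It may be absent (None).
- cassette_4: yellow filter cassette: square bar 30 x 30 mm, 38 mm long, with a round black cap (22 mm diameter, 10 mm long) on each end, 58 mm over all along its y axis; about 60 g; origin at its centre; all four long sides are alike, either way round. Starts lying on the bench in front of the magazine, turned any way. It may be absent (None).
- tape_roll: bystander: roll of masking tape, 98 mm, 24 mm high; origin under its centre; leave alone.
- mixing_cup: bystander: paint cup with a paper strainer, 92 mm wide, 104 mm high; origin under its centre; leave alone.
- sample_cup_1: bystander: small clear cup, 51 mm, 46 mm high; origin under its centre; leave alone.
- stir_stick_0: bystander: wooden stir stick, 190 mm long; origin under its centre; leave alone.
- screwdriver: bystander: red-handled screwdriver, 188 mm long; origin under its centre; leave alone.
- flat_brush_b: bystander: flat paint brush, 208 mm long; origin under its centre; leave alone.
Mind the look-alikes: they are no part of the job. What is shaped like the cassette_4 but orange is not meant.

How it is judged (in metres and radians):
On the way, in this order (a step that is already met when the one before it is completed fails the run):
1. all cassettes in the tray have slid out from under the cover to the tab end (y of each of cassette_1, cassette_2, cassette_3 in the frame of tipper below -0.03 m), for 0.2 s.
2. all cassettes are latched in the magazine with the bolt drawn back (z of cassette_1 in the frame of magazine between 0.02 and 0.143 m and x of cassette_1 in the frame of magazine between -0.008 and 0.008 m and y of cassette_1 in the frame of magazine between -0.008 and 0.008 m and z of cassette_2 in the frame of magazine between 0.02 and 0.143 m and x of cassette_2 in the frame of magazine between -0.008 and 0.008 m and y of cassette_2 in the frame of magazine between -0.008 and 0.008 m and z of cassette_3 in the frame of magazine between 0.02 and 0.143 m and x of cassette_3 in the frame of magazine between -0.008 and 0.008 m and y of cassette_3 in the frame of magazine between -0.008 and 0.008 m and z of cassette_4 in the frame of magazine between 0.02 and 0.143 m and x of cassette_4 in the frame of magazine between -0.008 and 0.008 m and y of cassette_4 in the frame of magazine between -0.008 and 0.008 m and value of joint bolt below 0.02 m), for 0.2 s.
At the end, for the whole second after the job is handed in: Every cassette that is there lies at rest in the magazine under the catches (centre no more than 143 mm above the magazine's foot, within 8 mm of the column axis in x and y), the bolt is at least 60 mm home and the tray is back level within 0.05 rad (z of cassette_1 in the frame of magazine between 0.02 and 0.143 m and x of cassette_1 in the frame of magazine between -0.008 and 0.008 m and y of cassette_1 in the frame of magazine between -0.008 and 0.008 m and z of cassette_2 in the frame of magazine between 0.02 and 0.143 m and x of cassette_2 in the frame of magazine between -0.008 and 0.008 m and y of cassette_2 in the frame of magazine between -0.008 and 0.008 m and z of cassette_3 in the frame of magazine between 0.02 and 0.143 m and x of cassette_3 in the frame of magazine between -0.008 and 0.008 m and y of cassette_3 in the frame of magazine between -0.008 and 0.008 m and z of cassette_4 in the frame of magazine between 0.02 and 0.143 m and x of cassette_4 in the frame of magazine between -0.008 and 0.008 m and y of cassette_4 in the frame of magazine between -0.008 and 0.008 m and value of joint bolt above 0.06 m and value of joint tray below 0.05 rad and linear speed of each of cassette_1, cassette_2, cassette_3, cassette_4 below 0.02 m/s); the robot touches nothing.
It fails at once if a bystander (tape roll, cups, stir stick, screwdriver, flat brush) is moved by more than 4 cm (distance of any of tape_roll, mixing_cup, sample_cup_1, stir_stick_0, screwdriver, flat_brush_b from where it was at the start of the episode above 0.04 m).
Of cassette_1, cassette_2, cassette_3, cassette_4 only 3 to 4 are there at a start; the rules pass over those that are not, and their reading is None.
At some moment in a run one of cassette_4 may be knocked a few centimetres aside while the robot is not near it.
Once in a run the grip may slacken for a moment while it holds something.
It also fails if it takes over 210 s, if anything falls off the work surface, if the arm or the gripper's body presses on something with over 40 N, if the wrist force passes 120 N, or if a joint passes its speed limit or range.

ROBOT

A 6-joint arm with a two-finger parallel gripper is mounted at the origin on a cart in front of the work surface, level with it; the furniture and walls round the work are solid. World frame = base frame: x ahead of the robot, y to its left, z up, the work surface at z = 0. Lengths are in m, angles in degrees, forces in N, time in s.
With the tool pointing down it reaches from about 0.275 to 0.825 m from the base axis. Payload 4.9 kg.
Tool frame: the origin (TCP) lies midway between the tips of the shut fingers; the grasp point (between the pads) lies 19 mm behind it (robot.tcp_to_grasp is the distance from the TCP to the grasp point, in m); z points along the fingers, y is the line along which they close (so a half turn about z gives the same grasp; the last joint's range is limited). The gripper opens to 85 mm and grips with 20 to 120 N. Pads are 22 mm wide; open, the fingers measure 114 mm over their backs; the gripper's body (76 mm by 85 mm) begins 54 mm behind the grasp point. The pads swing forward as they close: fully open they stand 13 mm farther back than shut.
Start: joints at [63.243, 18.69, -11.035, 60.275, 0, 82.311], TCP at [0.18, 0.52, 0.231] pointing down, gripper open.
Joint ranges: [-152.03, 152.03], [-55.5, 102.48], [-74.3, 77.21], [-110.64, 120.58], [-84.22, 78.4], [-180, 180]. Speed limits (degrees/s): [147.25, 147.25, 180, 180, 180, 180].

INTERFACE

Orientations are given as a 3x3 rotation matrix whose columns are the frame's x, y, z axes.
In Python, from cell import readout, optics, robot, nets gives the robot as it stands.
- The arm moves only by the tool carry_out, never from a script. Its argument "plan" is a list of rows, each a list of 7 numbers: the shift along the tool's x, y, z in mm, then the turn, a rotation vector about the tool's x, y, z in units of 5 degrees (1.0 is 5 degrees), then the gripper's target within -1 to 1 (fully open at 1, half-way at 0, shut at -1). In form: [[dx, dy, dz, rx, ry, rz, gripper], ...]. A call has 1 to 8 rows; each row shifts and turns the commanded pose from where the row before left it, along the tool's axes as they then stand; what a row does not reach is not made up. A row lasts 1/8 s, in which the tool goes at most 62.5 mm and 10.7 degrees, less where a joint would pass 70% of its speed; a pose out of reach is approached as far as the arm can. A call with a gripper value outside its range is refused whole. The fingers move at their own pace and stop on an object; "squeeze" is the grip in N (left out, the last holds). Time passes only in rows, so rows that do not move let the fingers close. It gives the time, the measured TCP pose, the force, the opening and the grip force at its end, in the units of the state.
- readout.state(): the state, without advancing time (a new reading comes with each control period).
- optics.snapshot(name): name is "scene" or "side" or "wrist"; returns a dict with "color" (420x560x3 uint8, blue, green, red), "fx", "fy", "cx", "cy" (pixels), "R" (3x3) and "t" (3): a world point X has camera coordinates R X + t; the wrist camera has in their place "hand_eye" (4x4, takes a point from camera to tool coordinates, whose origin is the TCP and whose axes are the flange's). Camera axes: x right, y down, z forward; pixel columns grow to the right and rows downward; lengths in m; the calibration is good to about 2 mm. A picture is of the moment at which its call begins: read the wrist's pose just before it. There is no depth.
- robot.job_done(): hands the job in; it is judged then, once.
Trained networks look in a picture, given as the dict that the camera call returned (one of the last four; its "shot" number tells which), for a name from the list of things; names that differ only in an ending like _2 or _b are one class to them, and where a whole thing is asked for, a point or a joint stands for the part that bears it (a point fixed in the world has none). Each returns a list of dicts, best first, with "confidence" (0 to 1); they miss things now and then, are a little off and sometimes report something else, mostly with a low value. They report only what shows in the picture. A call takes as long as a camera call. They do not tell look-alikes from the thing itself.
- nets.find_in(picture, query): "position" ([x, y, z] in m, in the coordinates of the camera as it stood for that picture, good to about 4 mm: the middle of the surface that is visible of it).
- nets.outline_of(picture, query): "region" (420x560 bool, what is visible of it).
The state is a dict: "time": time; "joints": joint angles; "dq": joint speeds; "effort": joint torques, N m; "ee_pos": TCP position; "eef_rot": TCP orientation; "wrist_force": force on the tool from outside, world axes, zero at the start; "wrist_torque": the same for the moment, N m; "grip_width": opening from 0.0 (shut) to 1.0 (fully open); "finger_force": force on a finger pad.
Only numpy, scipy, OpenCV 4.12 (cv2) and the standard library are available. Lean on these libraries where they do the work, as an engineer would, in place of code of your own. Each camera call takes 0.05 s, during which the arm holds its last target. There are 200 camera calls.

## Working session

There is one attempt and no reset: what is moved stays moved. The work goes in short steps, Python scripts to look and compute and a tool call to move; the robot and the scene stay as the last step left them, time stands still between calls to the robot, and variables do not carry over. Pictures are saved under pics/ and viewed, at most 14 in all, crops included, and the job is handed in when it is done.

Besides the shell and the picture viewer there is one more tool, called after "Emit:" as name(argument=value, ...), one argument or row to a line, values as JSON. carry_out: Moves the arm, as the interface text tells. Its arguments: {"type":"object","properties":{"plan":{"type":"array","items":{"type":"array","items":{"type":"number"}}},"squeeze":{"type":"number"}},"required":["plan"]}

```bash
mkdir -p pics; ls
cat > h.py <<'E'
import numpy as np, cv2
from cell import readout, optics, robot, nets
def snap(n):
    s=readout.state(); p=optics.snapshot(n)
    if n=="wrist":
        T=np.eye(4);T[:3,:3]=np.array(s["eef_rot"]);T[:3,3]=s["ee_pos"]
        M=T@np.array(p["hand_eye"]); p["R"]=M[:3,:3].T; p["t"]=-M[:3,:3].T@M[:3,3]
    return p
def world(p,c): return np.array(p["R"]).T@(np.array(c)-np.array(p["t"]))
def proj(p,X):
    c=np.array(p["R"])@np.array(X)+np.array(p["t"]); return np.array([p["fx"]*c[0]/c[2]+p["cx"],p["fy"]*c[1]/c[2]+p["cy"]])
def ray(p,u,v,z):
    R=np.array(p["R"]);o=-R.T@np.array(p["t"]);d=R.T@np.array([(u-p["cx"])/p["fx"],(v-p["cy"])/p["fy"],1]);return o+d*(z-o[2])/d[2]
def save(p,name,crop=None,k=1):
    im=p["color"]
    if crop: im=im[crop[1]:crop[3],crop[0]:crop[2]]
    cv2.imwrite("pics/"+name,cv2.resize(im,None,fx=k,fy=k,interpolation=cv2.INTER_CUBIC))
def find(p,q,n=4):
    for d in nets.find_in(p,q)[:n]:
        w=world(p,d["position"]); print(q,round(d["confidence"],2),np.round(w,3),np.round(proj(p,w)))
def st():
    s=readout.state(); print({k:np.round(s[k],3).tolist() for k in("time","ee_pos","eef_rot","joints","wrist_force","grip_width","finger_force")})
E
python3 - <<'E'
from h import *
np.set_printoptions(suppress=True)
st()
for n in("scene","side"):
    p=snap(n); save(p,n+"0.png",None,1.4); print(n)
    for q in["tipper","tray_tab","magazine","bolt_knob","cassette_1","cassette_4","mixing_cup","follower_top","mouth","latched"]:
        try: find(p,q,5)
        except Exception as e: print(q,e)
E
```

```text
pics
{'time': 0.0, 'ee_pos': [0.179, 0.519, 0.23], 'eef_rot': [[-0.945, 0.327, -0.001], [0.327, 0.945, -0.002], [0.0, -0.002, -1.0]], 'joints': [63.244, 18.733, -11.093, 60.276, 0.001, 82.309], 'wrist_force': [0.782, -0.143, 0.794], 'grip_width': 0.999, 'finger_force': 0.0}
scene
tipper 0.64 [0.48  0.187 0.094] [229. 200.]
tray_tab 0.84 [0.505 0.192 0.098] [234. 197.]
magazine 0.95 [ 0.539 -0.197  0.079] [306. 240.]
magazine 0.59 [ 0.546 -0.197  0.183] [308. 213.]
bolt_knob 0.66 [ 0.544 -0.195  0.182] [307. 213.]
cassette_1 0.66 [ 0.366 -0.277  0.028] [280. 284.]
cassette_1 0.5 [ 0.403 -0.176  0.026] [270. 265.]
cassette_1 0.44 [0.504 0.195 0.096] [233. 197.]
cassette_1 0.43 [ 0.352 -0.455  0.012] [315. 322.]
cassette_1 0.37 [0.452 0.212 0.111] [219. 196.]
cassette_4 0.66 [ 0.366 -0.277  0.028] [280. 284.]
cassette_4 0.5 [ 0.403 -0.176  0.026] [270. 265.]
cassette_4 0.44 [0.504 0.195 0.096] [233. 197.]
cassette_4 0.43 [ 0.352 -0.455  0.012] [315. 322.]
cassette_4 0.37 [0.452 0.212 0.111] [219. 196.]
mixing_cup 0.73 [0.482 0.186 0.091] [230. 200.]
mixing_cup 0.47 [ 0.621 -0.46   0.108
[... 209 characters left out ...]
39.]
latched 0.69 [ 0.543 -0.195  0.084] [307. 238.]
side
tipper 0.7 [0.487 0.182 0.09 ] [245. 180.]
tipper 0.17 [ 0.536 -0.147  0.142] [305. 213.]
magazine 0.88 [ 0.541 -0.198  0.077] [315. 238.]
bolt_knob 0.49 [ 0.541 -0.197  0.18 ] [317. 212.]
cassette_1 0.51 [ 0.407 -0.183  0.026] [274. 262.]
cassette_1 0.49 [ 0.373 -0.28   0.03 ] [280. 286.]
cassette_4 0.51 [ 0.407 -0.183  0.026] [274. 262.]
cassette_4 0.49 [ 0.373 -0.28   0.03 ] [280. 286.]
mixing_cup 0.81 [ 0.622 -0.485  0.09 ] [401. 289.]
follower_top 0.64 [ 0.542 -0.196  0.078] [314. 237.]
follower_top 0.41 [ 0.538 -0.153  0.138] [307. 215.]
mouth 0.94 [ 0.545 -0.197  0.076] [315. 238.]
latched 0.7 [ 0.543 -0.193  0.077] [314. 237.]
```

View pics/scene0.png

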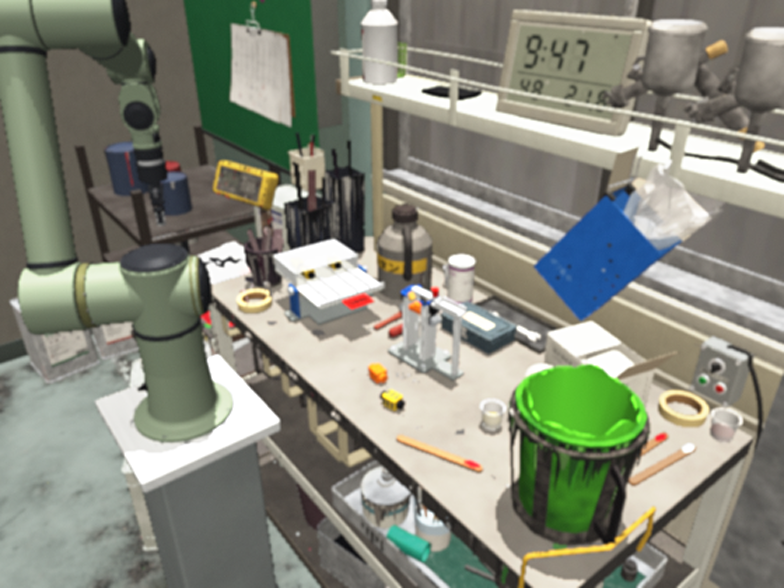

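Run:
```python
from h import *
p=snap("scene"); save(p,"crop1.png",(160,150,360,300),4)
p=snap("side"); print(-np.array(p["R"]).T@p["t"], np.array(p["R"]))
```

```text
[-0.00748173 -0.92201963  0.87632502] [[ 0.86990808 -0.49288541  0.01799747]
 [-0.2850664  -0.53223014 -0.79716261]
 [ 0.40248862  0.68832772 -0.60349636]]
```

View pics/crop1.png

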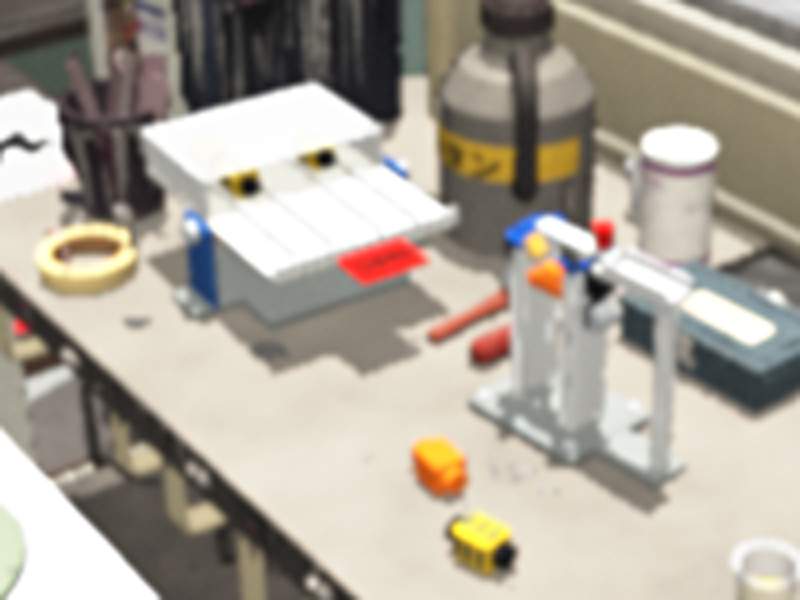

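Yellow cassette_4 is at pixel (280,285). The orange look-alike is at (270,266) and isn't meant. The tray tab (red) is at (256,215), the magazine knob at (311,208), and one cassette shows at the cover edge in each lane.

Run:
```python
from h import *
p=snap("scene")
c=lambda x,y:(160+x/4,150+y/4)
for n,x,y,z in[("tab",384,261,.09),("stopL",275,277,.10),("stopR",458,215,.10),("coverL",225,180,.133),("coverR",385,127,.133),("knob",604,226,.208),("mouthcentre?",555,235,.176),("bolt end",690,285,.187),("baseN",570,455,.0),("baseL",478,400,0),("baseR",680,470,0)]:
    print(n,np.round(ray(p,*c(x,y),z),3))
```

```text
tab [0.495 0.03  0.09 ]
stopL [0.393 0.051 0.1  ]
stopR [0.59  0.044 0.1  ]
coverL [0.424 0.185 0.133]
coverR [0.609 0.187 0.133]
knob [ 0.549 -0.206  0.208]
mouthcentre? [ 0.546 -0.149  0.176]
bolt end [ 0.563 -0.291  0.187]
baseN [ 0.516 -0.208  0.   ]
baseL [ 0.506 -0.095  0.   ]
baseR [ 0.575 -0.281 -0.   ]
```

Run:
```python
from h import *
p=optics.snapshot("wrist");print(np.round(p["hand_eye"],3),p["fx"],p["cx"],p["cy"])
```

```text
[[-0.    -0.945 -0.327  0.085]
 [ 1.     0.    -0.    -0.001]
 [ 0.    -0.327  0.945 -0.143]
 [ 0.     0.     0.     1.   ]] 308.9821892775568 282.05725213319386 209.4731700108819
```

Emit:
carry_out(
  plan=[
    [0,0,-50,0,0,0,-1],
    [0,0,-50,0,0,0,-1],
    [-44,-29,0,0,0,0,-1],
    [-49,-32,0,0,0,0,-1],
    [-49,-33,0,0,0,0,-1],
    [-49,-33,0,0,0,0,-1],
    [-49,-33,0,0,0,0,-1],
    [-49,-33,0,0,0,0,-1],
  ],
)

```text
time: 2.3
ee_pos: [0.3907, 0.2414, 0.3316]
eef_rot: [[-0.945, 0.327, 0.001], [0.327, 0.945, 0.0], [-0.001, 0.001, -1.0]]
wrist_force: [0.8, 0.1, -0.3]
grip_width: 0.002
finger_force: 0.0
```

Emit:
carry_out(
  plan=[
    [-49,-33,0,0,0,0,-1],
    [-49,-33,0,0,0,0,-1],
    [-49,-33,0,0,0,0,-1],
    [0,0,0,0,0,2,-1],
    [0,0,0,0,0,2,-1],
    [0,0,0,0,0,2,-1],
    [0,0,0,0,0,2,-1],
    [0,0,0,0,0,2,-1],
  ],
)

```text
time: 3.3
ee_pos: [0.4963, 0.1014, 0.3313]
eef_rot: [[-0.352, 0.936, 0.0], [0.936, 0.352, -0.0], [-0.0, 0.0, -1.0]]
wrist_force: [0.1, -0.3, -0.6]
grip_width: -0.001
finger_force: 0.0
```

Emit:
carry_out(
  plan=[
    [0,0,0,0,0,2,-1],
    [0,0,0,0,0,2.2,-1],
    [0,0,0,0,0,0,-1],
    [0,0,0,0,0,0,-1],
  ],
)

```text
time: 3.8
ee_pos: [0.4964, 0.1014, 0.3313]
eef_rot: [[-0.006, 1.0, 0.0], [1.0, 0.006, 0.0], [0.0, 0.0, -1.0]]
wrist_force: [-0.5, 0.4, -0.1]
grip_width: 0.004
finger_force: 0.0
```

Run:
```python
from h import *
st();p=snap("wrist"); save(p,"w1.png",None,1.4)
for q in["tray_tab","tipper","cassette_1"]: find(p,q)
```

```text
{'time': 3.8, 'ee_pos': [0.496, 0.101, 0.331], 'eef_rot': [[-0.006, 1.0, 0.0], [1.0, 0.006, 0.0], [0.0, 0.0, -1.0]], 'joints': [3.196, 11.287, -6.326, 72.385, 0.001, 92.855], 'wrist_force': [-0.475, 0.35, -0.078], 'grip_width': 0.004, 'finger_force': 0.0}
tray_tab 0.78 [0.501 0.192 0.1  ] [287.  96.]
tipper 0.78 [0.506 0.189 0.099] [292. 100.]
cassette_1 0.77 [ 0.409 -0.15   0.027] [231. 308.]
```

View pics/w1.png

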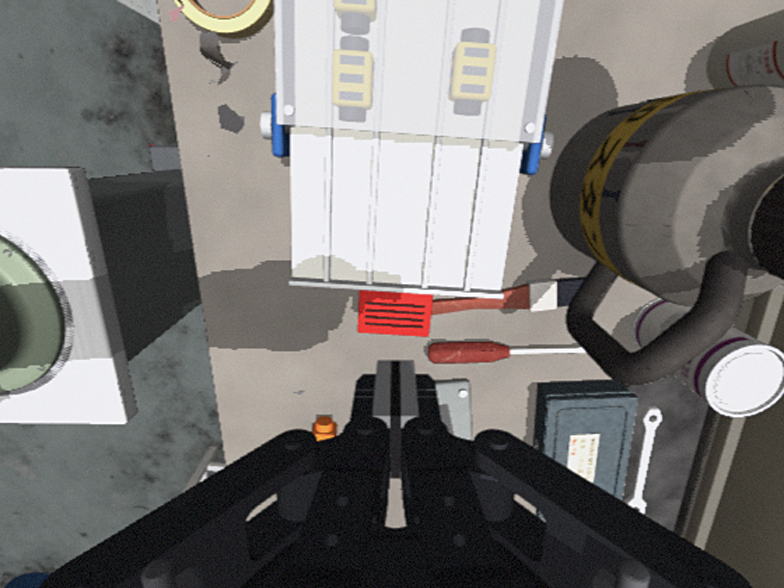

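Lane a holds two cassettes, at (353,75) and (355,15). Lane b holds one at (473,70), so there are four in all. The tab is at (395,313), with the brush and screwdriver to its right on the bench.

Run:
```python
from h import *
p=snap("wrist")
for n,x,y,z in[("tab",395,313,.09),("tabL",359,315,.09),("tabR",432,315,.09),("stopL",291,284,.102),("stopR",503,296,.102),("coverL",279,124,.133),("coverR",553,142,.133),("laneaL0",326,282,.098),("laneaL1",328,135,.098),("lanebR0",470,290,.098),("lanebR1",481,142,.098),("sdriver",430,350,.02),("brush",440,308,.01)]:
    print(n,np.round(ray(p,x/1.4,y/1.4,z),3))
```

```text
tab [0.496 0.033 0.09 ]
tabL [0.462 0.031 0.09 ]
tabR [0.532 0.031 0.09 ]
stopL [0.402 0.065 0.102]
stopR [0.595 0.055 0.102]
coverL [0.41  0.199 0.133]
coverR [0.613 0.187 0.133]
laneaL0 [0.433 0.066 0.098]
laneaL1 [0.441 0.192 0.098]
lanebR0 [0.565 0.059 0.098]
lanebR1 [0.566 0.187 0.098]
sdriver [ 0.537 -0.041  0.02 ]
brush [0.548 0.007 0.01 ]
```

Emit:
carry_out(
  plan=[
    [-33,0,40,0,0,0,-1],
    [-33,-1,55,0,0,0,-1],
    [0,0,55,0,0,0,-1],
    [0,0,50,0,0,0,-1],
    [0,0,25,0,0,0,-1],
    [0,0,10,0,0,0,-1],
    [0,0,10,0,0,0,-1],
    [0,0,10,0,0,0,-1],
  ],
)

```text
time: 5.05
ee_pos: [0.4963, 0.0366, 0.0786]
eef_rot: [[-0.004, 1.0, 0.002], [1.0, 0.004, 0.001], [0.001, 0.002, -1.0]]
wrist_force: [-2.2, 2.5, 6.6]
grip_width: -0.001
finger_force: 3.5
```

Emit:
carry_out(
  plan=[
    [0,0,10,0,0,0,-1],
    [0,0,10,0,0,0,-1],
    [0,0,10,0,0,0,-1],
    [0,0,10,0,0,0,-1],
    [0,0,5,0,0,0,-1],
    [0,0,0,0,0,0,-1],
    [0,0,0,0,0,0,-1],
    [0,0,0,0,0,0,-1],
  ],
)

```text
time: 6.05
ee_pos: [0.4981, 0.0364, 0.0344]
eef_rot: [[-0.004, 1.0, 0.005], [1.0, 0.004, 0.0], [0.0, 0.005, -1.0]]
wrist_force: [-0.2, 0.8, 5.2]
grip_width: -0.001
finger_force: 2.4
```

Emit:
carry_out(
  plan=[
    [0,0,0,0,0,0,-1],
    [0,0,0,0,0,0,-1],
    [0,0,0,0,0,0,-1],
    [0,0,0,0,0,0,-1],
    [0,0,0,0,0,0,-1],
    [0,0,0,0,0,0,-1],
  ],
)

```text
time: 6.8
ee_pos: [0.4981, 0.0364, 0.0345]
eef_rot: [[-0.004, 1.0, 0.005], [1.0, 0.004, 0.0], [0.0, 0.005, -1.0]]
wrist_force: [-0.1, -0.0, 4.9]
grip_width: 0.001
finger_force: 2.4
```

Run:
```python
from h import *
st();p=snap("wrist"); save(p,"w2.png",None,1.2)
```

```text
{'time': 6.8, 'ee_pos': [0.498, 0.036, 0.034], 'eef_rot': [[-0.004, 1.0, 0.005], [1.0, 0.004, 0.0], [0.0, 0.005, -1.0]], 'joints': [-4.316, 26.45, -32.902, 30.371, 0.042, 85.472], 'wrist_force': [-0.061, -0.025, 4.876], 'grip_width': 0.001, 'finger_force': 2.384}
```

View pics/w2.png

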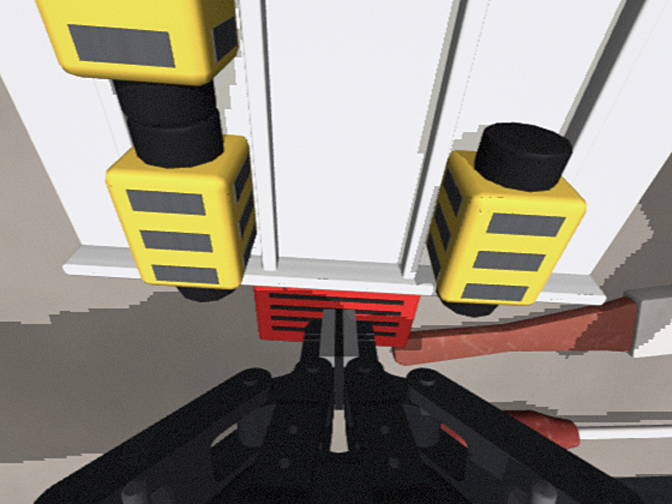

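All three cassettes have slid to the stop: two in lane a at (175,215) and (140,30), one in lane b at (510,230). Next I'll ease the tab up.

Emit:
carry_out(
  plan=[
    [0,0,-5,0,0,0,-1],
    [0,0,-6,0,0,0,-1],
    [0,0,-6,0,0,0,-1],
    [0,0,-6,0,0,0,-1],
    [0,0,-6,0,0,0,-1],
    [0,0,-6,0,0,0,-1],
    [0,0,-6,0,0,0,-1],
    [0,0,-6,0,0,0,-1],
  ],
)

```text
time: 7.85
ee_pos: [0.4953, 0.0364, 0.08]
eef_rot: [[-0.003, 1.0, -0.001], [1.0, 0.003, 0.0], [0.0, -0.001, -1.0]]
wrist_force: [-1.0, -2.0, 3.0]
grip_width: -0.001
finger_force: 1.5
```

Emit:
carry_out(
  plan=[
    [0,0,-6,0,0,0,-1],
    [0,0,-6,0,0,0,-1],
    [0,0,-20,0,0,0,-1],
    [0,0,-60,0,0,0,-1],
    [0,0,-60,0,0,0,-1],
    [0,0,-60,0,0,0,-1],
    [0,0,-60,0,0,0,-1],
    [-10,8,0,0,0,0,-1],
  ],
)

```text
time: 8.85
ee_pos: [0.5056, 0.0271, 0.3567]
eef_rot: [[-0.005, 1.0, 0.009], [1.0, 0.005, 0.001], [0.001, 0.009, -1.0]]
wrist_force: [0.5, -0.9, -0.0]
grip_width: 0.001
finger_force: 0.0
```

Emit:
carry_out(
  plan=[
    [-60,8,0,0,0,0,-1],
    [-60,8,0,0,0,0,-1],
    [-60,8,0,0,0,0,-1],
    [-60,8,0,0,0,0,-1],
    [0,0,0,0,0,0,-1],
    [0,0,0,0,0,0,-1],
  ],
)

```text
time: 9.6
ee_pos: [0.5359, -0.2132, 0.3501]
eef_rot: [[-0.003, 1.0, -0.002], [1.0, 0.003, 0.002], [0.002, -0.002, -1.0]]
wrist_force: [0.1, -0.6, 0.3]
grip_width: -0.003
finger_force: 0.0
```

Run:
```python
from h import *
st();p=snap("wrist"); save(p,"w3.png",None,1.4)
find(p,"bolt_knob");find(p,"magazine");find(p,"cassette_4")
```

```text
{'time': 9.6, 'ee_pos': [0.536, -0.213, 0.35], 'eef_rot': [[-0.003, 1.0, -0.002], [1.0, 0.003, 0.002], [0.002, -0.002, -1.0]], 'joints': [-29.055, 19.238, 6.974, 77.912, 0.061, 60.791], 'wrist_force': [0.119, -0.587, 0.267], 'grip_width': -0.003, 'finger_force': 0.0}
bolt_knob 0.57 [ 0.548 -0.176  0.183] [295. 153.]
magazine 0.79 [ 0.544 -0.171  0.171] [291. 146.]
cassette_4 0.73 [ 0.41  -0.169  0.033] [197. 132.]
cassette_4 0.59 [ 0.378 -0.268  0.029] [182. 196.]
```

View pics/w3.png

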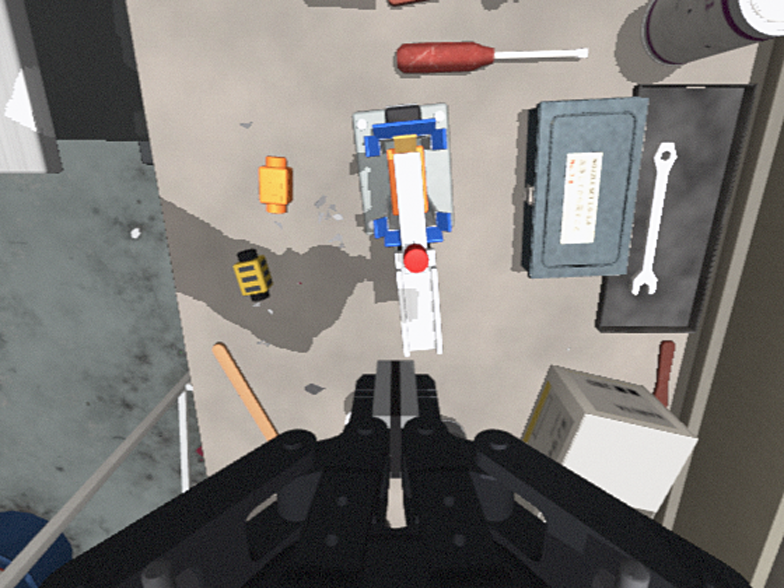

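This shows the knob at (416,258), the blue mouth at roughly (365..452, 125..245), the guide running down to (423,350), and yellow cassette_4 at (253,274).

```bash
cat > m.py <<'E'
from h import *
p=snap("wrist")
for n,x,y,z in[("knob",416,258,.208),("TL",366,137,.176),("TR",445,128,.176),("BL",374,245,.176),("BR",452,230,.176),("guideL",406,355,.187),("guideR",441,353,.187),("topL",386,152,.18),("topR",424,150,.18),("baseTL",355,111,.006),("baseTR",448,104,.006),("c4",253,274,.03),("c4capA",246,256,.015),("c4capB",261,294,.015)]:
    print(n,np.round(ray(p,x/1.4,y/1.4,z),3))
E
python3 m.py
```

```text
knob [ 0.55  -0.202  0.208]
TL [ 0.515 -0.124  0.176]
TR [ 0.57  -0.118  0.176]
BL [ 0.52  -0.2    0.176]
BR [ 0.578 -0.188  0.176]
guideL [ 0.545 -0.286  0.187]
guideR [ 0.573 -0.284  0.187]
topL [ 0.529 -0.134  0.18 ]
topR [ 0.555 -0.132  0.18 ]
baseTL [ 0.494 -0.096  0.006]
baseTR [ 0.59  -0.089  0.006]
c4 [ 0.377 -0.267  0.03 ]
c4capA [ 0.367 -0.25   0.015]
c4capB [ 0.379 -0.295  0.015]
```

Emit:
carry_out(
  plan=[
    [11,14,60,0,0,-1,-0.1],
    [0,0,50,0,0,0,-0.1],
    [0,0,30,0,0,0,-0.1],
    [0,0,16,0,0,0,-0.1],
    [0,0,0,0,0,0,-0.1],
    [0,0,0,0,0,0,-0.1],
  ],
  squeeze=40,
)

```text
time: 10.6
ee_pos: [0.5513, -0.2029, 0.1974]
eef_rot: [[-0.091, 0.996, 0.002], [0.996, 0.091, -0.001], [-0.001, 0.002, -1.0]]
wrist_force: [0.0, -0.5, 0.6]
grip_width: 0.448
finger_force: 0.0
```

Run:
```python
from h import *
st();p=snap("wrist"); save(p,"w4.png",(140,0,420,210),2.5)
```

```text
{'time': 10.6, 'ee_pos': [0.551, -0.203, 0.197], 'eef_rot': [[-0.091, 0.996, 0.002], [0.996, 0.091, -0.001], [-0.001, 0.002, -1.0]], 'joints': [-27.401, 23.867, -8.448, 57.537, -0.0, 57.398], 'wrist_force': [0.0, -0.532, 0.553], 'grip_width': 0.448, 'finger_force': 0.0}
```

View pics/w4.png

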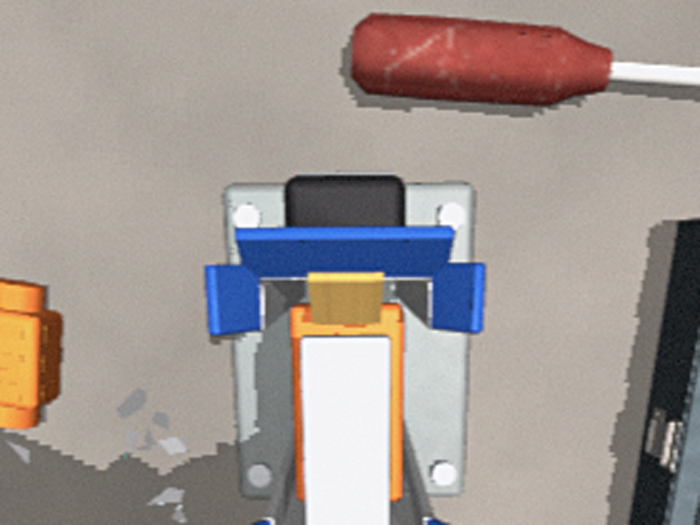

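The tool lines up with the magazine axis: base centred at crop x≈350 and square to the image. I'll lower onto the knob, grip it and pull.

Emit:
carry_out(
  plan=[
    [0,0,4,0,0,0,-0.1],
    [0,0,0,0,0,0,-1],
    [0,0,0,0,0,0,-1],
    [0,0,0,0,0,0,-1],
  ],
)

```text
time: 11.15
ee_pos: [0.5498, -0.2027, 0.1921]
eef_rot: [[-0.09, 0.996, -0.001], [0.996, 0.09, -0.0], [-0.0, -0.001, -1.0]]
wrist_force: [-4.7, -0.2, 3.9]
grip_width: 0.189
finger_force: 39.1
```

Emit:
carry_out(
  plan=[
    [-8,0,0,0,0,0,-1],
    [-10,0,0,0,0,0,-1],
    [-10,0,0,0,0,0,-1],
    [-10,0,0,0,0,0,-1],
    [-10,0,0,0,0,0,-1],
    [-10,0,0,0,0,0,-1],
    [-9,0,0,0,0,0,-1],
    [0,0,0,0,0,0,-1],
  ],
)

```text
time: 12.15
ee_pos: [0.5561, -0.2669, 0.1919]
eef_rot: [[-0.091, 0.996, 0.0], [0.996, 0.091, 0.006], [0.006, 0.001, -1.0]]
wrist_force: [-4.3, 8.2, 7.4]
grip_width: 0.187
finger_force: 39.6
```

Emit:
carry_out(
  plan=[
    [3,0,0,0,0,0,-1],
    [0,0,0,0,0,0,0],
    [0,0,0,0,0,0,0],
    [0,0,-40,0,0,0,0],
    [0,0,-60,0,0,0,0],
    [0,0,-30,0,0,0,0],
    [0,0,0,0,0,0,0],
    [0,0,0,0,0,0,0],
  ],
)

```text
time: 13.15
ee_pos: [0.556, -0.2662, 0.3205]
eef_rot: [[-0.09, 0.996, -0.001], [0.996, 0.09, 0.001], [0.001, -0.001, -1.0]]
wrist_force: [-0.8, 0.4, -0.4]
grip_width: 0.499
finger_force: 0.0
```

Run:
```python
from h import *
st();p=snap("wrist"); save(p,"w5.png",(60,0,460,300),2)
find(p,"cassette_4")
```

```text
{'time': 13.15, 'ee_pos': [0.556, -0.266, 0.321], 'eef_rot': [[-0.09, 0.996, -0.001], [0.996, 0.09, 0.001], [0.001, -0.001, -1.0]], 'joints': [-32.448, 24.047, 9.836, 75.866, 0.01, 52.365], 'wrist_force': [-0.835, 0.356, -0.381], 'grip_width': 0.499, 'finger_force': 0.0}
cassette_4 0.95 [ 0.411 -0.172  0.033] [178.  84.]
cassette_4 0.59 [ 0.375 -0.271  0.029] [155. 157.]
```

View pics/w5.png

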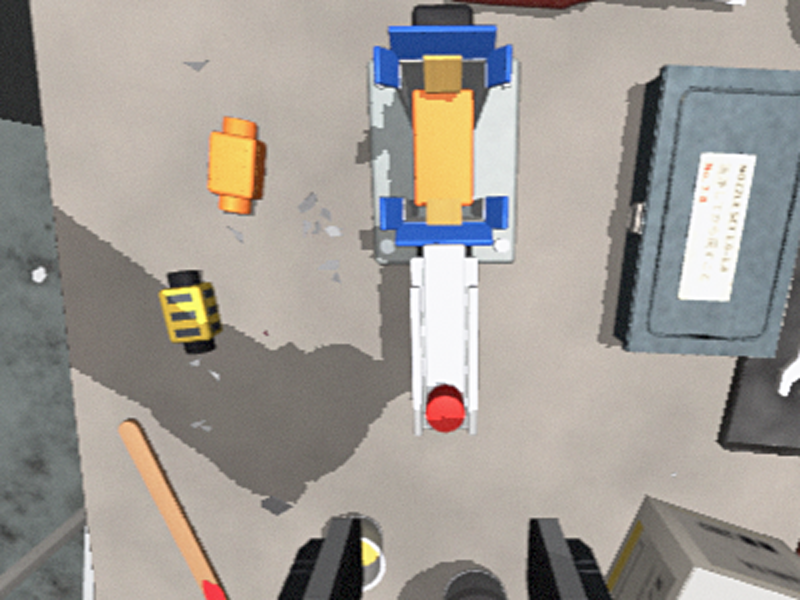

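The bolt is fully drawn: knob at (445,403), mouth free, orange follower at (443,148). Cassette_4 is at (191,312), and the orange look-alike is at (238,165).

Run:
```python
from h import *
p=snap("wrist")
for n,x,y,z in[("knob",445,403,.208),("mT",442,26,.176),("mB",446,243,.176),("mL",375,125,.176),("mR",513,125,.176),("folL",413,150,.14),("folR",474,150,.14),("c4",188,312,.03),("capA",183,270,.015),("capB",201,353,.015),("capAside",168,276,.015)]:
    print(n,np.round(ray(p,x/2+60,y/2,z),3))
im=cv2.cvtColor(p["color"],cv2.COLOR_BGR2HSV)
m=cv2.inRange(im,(23,110,80),(35,255,255))[:300]; m[:, 250:]=0
k,l,s,c=cv2.connectedComponentsWithStats(m); i=1+s[1:,4].argmax(); print(s[i],c[i])
```

```text
knob [ 0.555 -0.263  0.208]
mT [ 0.54  -0.114  0.176]
mB [ 0.549 -0.198  0.176]
mL [ 0.515 -0.153  0.176]
mR [ 0.573 -0.148  0.176]
folL [ 0.53  -0.158  0.14 ]
folR [ 0.559 -0.156  0.14 ]
c4 [ 0.374 -0.268  0.03 ]
capA [ 0.366 -0.242  0.015]
capB [ 0.377 -0.301  0.015]
capAside [ 0.355 -0.247  0.015]
[141 143  29  29 368] [154.37771739 156.28804348]
```

Emit:
carry_out(
  plan=[
    [3,-46,0,0,0,0,0.4],
    [3,-46,0,0,0,0,0.4],
    [3,-46,30,0,0,0,0.4],
    [3,-46,40,0,0,0,0.4],
    [0,0,50,0,0,-1.1,0.4],
    [0,0,50,0,0,0,0.4],
    [0,0,0,0,0,0,0.4],
    [0,0,0,0,0,0,0.4],
  ],
)

```text
time: 14.3
ee_pos: [0.3724, -0.2714, 0.1528]
eef_rot: [[-0.186, 0.983, 0.0], [0.983, 0.186, -0.0], [-0.0, 0.0, -1.0]]
wrist_force: [-0.5, 0.0, 0.5]
grip_width: 0.705
finger_force: 0.0
```

Run:
```python
from h import *
st();p=snap("wrist"); save(p,"w6.png",None,1.2)
find(p,"cassette_4")
```

```text
{'time': 14.3, 'ee_pos': [0.372, -0.271, 0.153], 'eef_rot': [[-0.186, 0.983, 0.0], [0.983, 0.186, -0.0], [-0.0, 0.0, -1.0]], 'joints': [-45.281, 13.595, -30.677, 45.694, 0.002, 34.023], 'wrist_force': [-0.473, 0.015, 0.526], 'grip_width': 0.705, 'finger_force': 0.0}
cassette_4 0.72 [ 0.405 -0.17   0.035] [348.  90.]
cassette_4 0.64 [ 0.372 -0.267  0.03 ] [283. 196.]
```

View pics/w6.png

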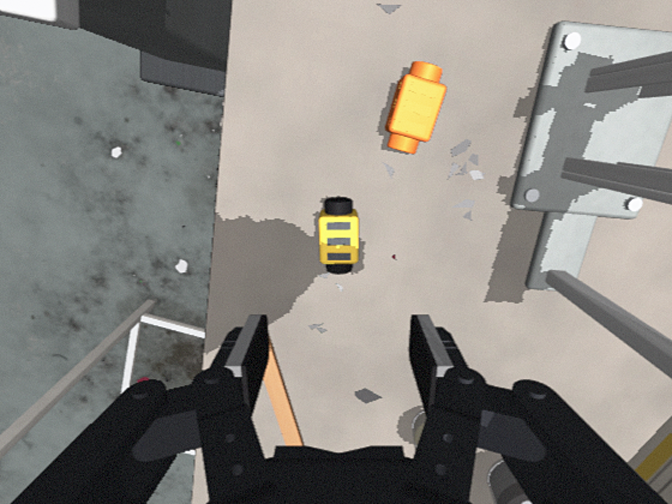

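Cassette_4 is square to the tool at (339,236). The stir stick tip is near (268,345), by the left finger.

Run:
```python
from h import *
p=snap("wrist")
R=np.array(readout.state()["eef_rot"]);e=np.array(readout.state()["ee_pos"])
for n,x,y,z in[("capA",339,199,.015),("capB",339,273,.012),("top near",339,266,.03),("L",319,238,.02),("R",359,238,.02),("stick",268,340,.005)]:
    w=ray(p,x/1.2,y/1.2,z);print(n,np.round(w,3),"tool",np.round(R.T@(w-e)*1000))
```

```text
capA [ 0.368 -0.244  0.015] tool [ 29.  -0. 139.]
capB [ 0.379 -0.305  0.012] tool [-33.  -0. 142.]
top near [ 0.377 -0.292  0.03 ] tool [-20.  -0. 124.]
L [ 0.358 -0.276  0.02 ] tool [ -0. -16. 134.]
R [ 0.388 -0.27   0.02 ] tool [ -0.  15. 134.]
stick [ 0.329 -0.385  0.005] tool [-102.  -65.  149.]
```

Emit:
carry_out(
  plan=[
    [-1,0,50,0,0,0,0.2],
    [-1,0,50,0,0,0,0.2],
    [0,0,35,0,0,0,0.2],
    [0,0,12,0,0,0,0.2],
    [0,0,0,0,0,0,-1],
    [0,0,0,0,0,0,-1],
    [0,0,0,0,0,0,-1],
    [0,0,0,0,0,0,-1],
  ],
  squeeze=60,
)

```text
time: 15.45
ee_pos: [0.373, -0.2737, 0.0059]
eef_rot: [[-0.185, 0.983, 0.002], [0.983, 0.185, -0.002], [-0.002, 0.001, -1.0]]
wrist_force: [-0.6, 0.8, 6.5]
grip_width: 0.335
finger_force: 59.9
```

Emit:
carry_out(
  plan=[
    [0,0,0,0,0,0,-1],
    [0,0,-40,0,0,0,-1],
    [0,0,-60,0,0,0,-1],
    [0,0,-60,0,0,0,-1],
    [0,0,-60,0,0,1.1,-1],
    [0,0,-20,0,0,0,-1],
    [0,0,0,0,0,0,-1],
  ],
)

```text
time: 16.32
ee_pos: [0.373, -0.2737, 0.2466]
eef_rot: [[-0.091, 0.996, 0.003], [0.996, 0.091, -0.003], [-0.003, 0.003, -1.0]]
wrist_force: [0.7, 0.1, -0.8]
grip_width: 0.341
finger_force: 59.4
```

Emit:
carry_out(
  plan=[
    [20,40,0,0,0,0,-1],
    [24,42,0,0,0,0,-1],
    [24,42,0,0,0,0,-1],
    [24,40,0,0,0,0,-1],
    [11,18,0,0,0,0,-1],
    [0,0,0,0,0,0,-1],
    [0,0,0,0,0,0,-1],
  ],
)

```text
time: 17.2
ee_pos: [0.5429, -0.1544, 0.244]
eef_rot: [[-0.09, 0.996, -0.002], [0.996, 0.09, 0.0], [0.0, -0.002, -1.0]]
wrist_force: [0.1, 0.6, -0.5]
grip_width: 0.333
finger_force: 64.8
```

Run:
```python
from h import *
st();p=snap("wrist"); save(p,"w7.png",(80,0,480,330),1.8)
```

```text
{'time': 17.2, 'ee_pos': [0.543, -0.154, 0.244], 'eef_rot': [[-0.09, 0.996, -0.002], [0.996, 0.09, 0.0], [0.0, -0.002, -1.0]], 'joints': [-23.347, 19.865, -7.443, 62.802, -0.032, 61.513], 'wrist_force': [0.069, 0.566, -0.473], 'grip_width': 0.333, 'finger_force': 64.817}
```

View pics/w7.png

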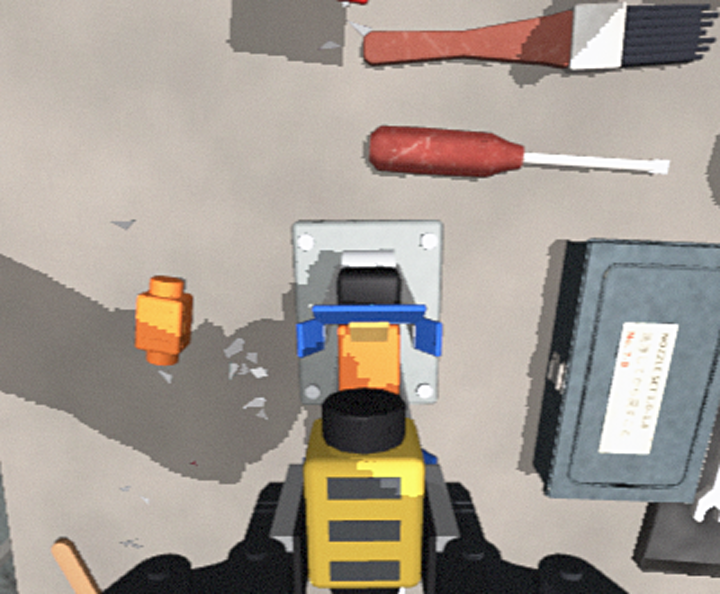

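The held cassette is at about (363,500). The mouth spans (297..441, 305..350) and the follower is at (370,360). I'll work out the offset.

Run:
```python
from h import *
p=snap("wrist")
R=np.array(readout.state()["eef_rot"]);e=np.array(readout.state()["ee_pos"])
for n,x,y,z in[("mL",297,340,.176),("mR",441,340,.176),("mT",369,305,.176),("folL",340,360,.14),("folR",400,360,.14),("capL",323,405,.253),("capR",405,405,.253),("captop far",363,389,.264),("barfar top",363,462,.268),("barnear top",363,585,.268)]:
    w=ray(p,x/1.8+80,y/1.8,z);print(n,np.round(w,3),"tool",np.round(R.T@(w-e)*1000,1))
```

```text
mL [ 0.514 -0.131  0.176] tool [ 26.5 -27.2  68.6]
mR [ 0.57  -0.126  0.176] tool [26.5 29.4 68.6]
mT [ 0.54  -0.114  0.176] tool [40.5  1.  68.6]
folL [ 0.53  -0.149  0.14 ] tool [  7.1 -12.  104.6]
folR [ 0.558 -0.146  0.14 ] tool [  7.1  15.9 104.6]
capL [ 0.529 -0.126  0.253] tool [ 30.  -11.6  -8.4]
capR [ 0.55  -0.124  0.253] tool [30.   9.7 -8.4]
captop far [ 0.538 -0.117  0.264] tool [ 38.5  -1.2 -19.4]
barfar top [ 0.54  -0.134  0.268] tool [ 21.3  -1.2 -23.4]
barnear top [ 0.543 -0.169  0.268] tool [-14.5  -1.2 -23.4]
```

Emit:
carry_out(
  plan=[
    [0,2.5,0,0,0,0,-1],
    [0,0,20,0,0,0,-1],
    [0,0,20,0,0,0,-1],
    [0,0,20,0,0,0,-1],
    [0,0,12,0,0,0,-1],
    [0,0,8,0,0,0,-1],
    [0,0,8,0,0,0,-1],
    [0,0,6,0,0,0,-1],
  ],
)

```text
time: 18.3
ee_pos: [0.5484, -0.1576, 0.1545]
eef_rot: [[-0.089, 0.996, 0.005], [0.996, 0.089, -0.009], [-0.009, 0.004, -1.0]]
wrist_force: [-5.9, -9.2, 25.1]
grip_width: 0.337
finger_force: 73.8
```

Emit:
carry_out(
  plan=[
    [0,0,5,0,0,0,-1],
    [0,0,5,0,0,0,-1],
    [0,0,5,0,0,0,-1],
    [0,0,0,0,0,0,-1],
  ],
)

```text
time: 18.8
ee_pos: [0.5484, -0.1585, 0.1378]
eef_rot: [[-0.088, 0.996, 0.004], [0.996, 0.088, -0.01], [-0.01, 0.003, -1.0]]
wrist_force: [0.5, -10.5, 1.4]
grip_width: 0.334
finger_force: 71.5
```

Emit:
carry_out(
  plan=[
    [-2,0,0,0,0,0,-1],
    [-1,0,0,0,0,0,-1],
    [0,0,3,0,0,0,-1],
    [0,0,0,0,0,0,-1],
  ],
)

```text
time: 19.3
ee_pos: [0.5483, -0.1587, 0.1337]
eef_rot: [[-0.09, 0.996, 0.003], [0.996, 0.09, -0.004], [-0.004, 0.002, -1.0]]
wrist_force: [1.8, -7.0, 0.7]
grip_width: 0.342
finger_force: 71.5
```

Run:
```python
from h import *
st();p=snap("wrist"); save(p,"w8.png",(140,60,420,270),2.4)
```

```text
{'time': 19.3, 'ee_pos': [0.548, -0.159, 0.134], 'eef_rot': [[-0.09, 0.996, 0.003], [0.996, 0.09, -0.004], [-0.004, 0.002, -1.0]], 'joints': [-23.469, 25.363, -16.199, 48.2, -0.147, 61.389], 'wrist_force': [1.754, -7.0, 0.675], 'grip_width': 0.342, 'finger_force': 71.477}
```

View pics/w8.png

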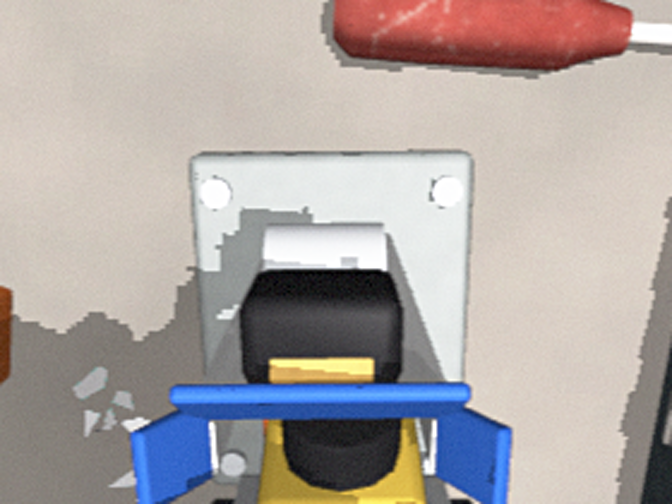

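The cap at (340,450) is inside the mouth. The far brass catch at (322,370) is still pushed out, so I'll press deeper.

Emit:
carry_out(
  plan=[
    [-1,0,3,0,0,0,-1],
    [0,0,2,0,0,0,-1],
    [0,0,0,0,0,0,-1],
  ],
)

```text
time: 19.73
ee_pos: [0.5483, -0.1587, 0.1287]
eef_rot: [[-0.09, 0.996, 0.003], [0.996, 0.09, -0.002], [-0.002, 0.002, -1.0]]
wrist_force: [2.0, -4.1, 3.6]
grip_width: 0.34
finger_force: 71.6
```

Emit:
carry_out(
  plan=[
    [-1,0,2,0,0,0,-1],
    [0,0,2,0,0,0,-1],
    [0,0,0,0,0,0,-1],
  ],
)

```text
time: 20.1
ee_pos: [0.5482, -0.1588, 0.1245]
eef_rot: [[-0.091, 0.996, 0.003], [0.996, 0.091, -0.0], [-0.0, 0.002, -1.0]]
wrist_force: [2.9, -2.5, 3.9]
grip_width: 0.339
finger_force: 71.7
```

Run:
```python
from h import *
st();p=snap("wrist"); save(p,"w9.png",(140,60,420,270),2.4)
```

```text
{'time': 20.1, 'ee_pos': [0.548, -0.159, 0.124], 'eef_rot': [[-0.091, 0.996, 0.003], [0.996, 0.091, -0.0], [-0.0, 0.002, -1.0]], 'joints': [-23.584, 25.973, -16.741, 47.148, 0.045, 61.213], 'wrist_force': [2.871, -2.468, 3.879], 'grip_width': 0.339, 'finger_force': 71.711}
```

View pics/w9.png

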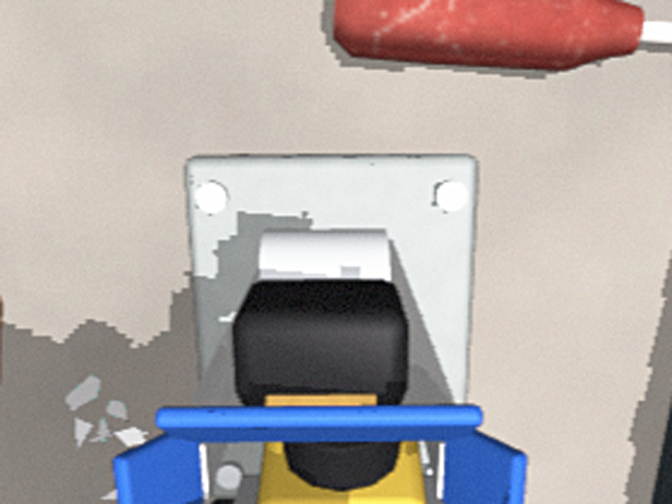

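Emit:
carry_out(
  plan=[
    [0,0,1,0,0,0,0],
    [0,0,0,0,0,0,0.1],
    [0,0,0,0,0,0,0.1],
    [0,0,0,0,0,0,0.1],
    [0,0,-20,0,0,0,0.1],
    [0,0,-40,0,0,0,0.1],
    [0,0,-60,0,0,0,0.1],
    [-50,0,0,0,0,0,0.1],
  ],
)

```text
time: 21.15
ee_pos: [0.5544, -0.2077, 0.2486]
eef_rot: [[-0.095, 0.995, 0.008], [0.995, 0.095, -0.003], [-0.004, 0.008, -1.0]]
wrist_force: [1.3, 0.4, -0.8]
grip_width: 0.549
finger_force: 0.0
```

Emit:
carry_out(
  plan=[
    [-30,0,0,0,0,0,0.1],
    [0,0,0,0,0,0,0.1],
    [0,0,0,0,0,0,0.1],
  ],
)

```text
time: 21.52
ee_pos: [0.5539, -0.2377, 0.2424]
eef_rot: [[-0.09, 0.996, -0.001], [0.996, 0.09, 0.001], [0.001, -0.001, -1.0]]
wrist_force: [0.0, 0.9, -0.1]
grip_width: 0.55
finger_force: 0.0
```

Run:
```python
from h import *
st();p=snap("wrist"); save(p,"w10.png",(160,20,400,200),3.3)
```

```text
{'time': 21.525, 'ee_pos': [0.554, -0.238, 0.242], 'eef_rot': [[-0.09, 0.996, -0.001], [0.996, 0.09, 0.001], [0.001, -0.001, -1.0]], 'joints': [-30.252, 24.03, -1.447, 64.598, 0.027, 54.556], 'wrist_force': [0.038, 0.875, -0.061], 'grip_width': 0.55, 'finger_force': 0.0}
```

View pics/w10.png

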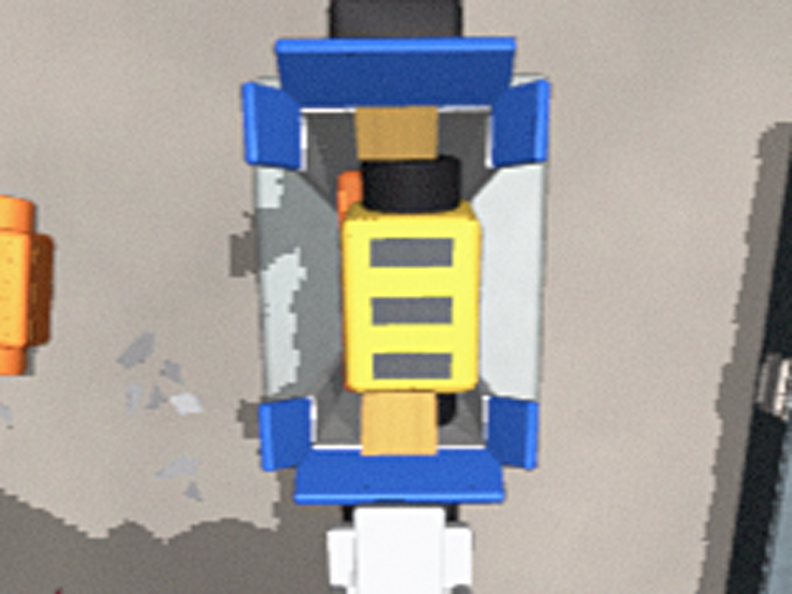

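Cassette_4 is latched under both brass catches at (398,130) and (398,425), about 3 mm toward +x. Next I'll go over the tray for the lane b cassette.

Emit:
carry_out(
  plan=[
    [0,0,-30,0,0,0,0.1],
    [54,4,0,0,0,0,0.3],
    [55,4,0,0,0,0,0.3],
    [55,4,0,0,0,0,0.3],
    [55,4,0,0,0,0,0.3],
    [54,4,0,0,0,0,0.3],
    [54,3,0,0,0,0,0.3],
    [0,0,0,0,0,1.7,0.3],
  ],
)

```text
time: 22.58
ee_pos: [0.5463, 0.0942, 0.2729]
eef_rot: [[0.054, 0.999, -0.0], [0.999, -0.054, 0.001], [0.001, -0.0, -1.0]]
wrist_force: [1.3, 0.4, -0.8]
grip_width: 0.649
finger_force: 0.0
```

Emit:
carry_out(
  plan=[
    [0,0,0,0,0,0,0.2],
    [0,0,0,0,0,0,0.2],
  ],
)

```text
time: 22.82
ee_pos: [0.5474, 0.0895, 0.2728]
eef_rot: [[0.056, 0.998, -0.0], [0.998, -0.056, -0.0], [-0.0, -0.0, -1.0]]
wrist_force: [0.4, -0.5, -0.9]
grip_width: 0.603
finger_force: 0.0
```

Run:
```python
from h import *
st();p=snap("wrist"); save(p,"w11.png",None,1.4)
for q in ["cassette_1"]: find(p,q)
```

```text
{'time': 22.825, 'ee_pos': [0.547, 0.089, 0.273], 'eef_rot': [[0.056, 0.998, -0.0], [0.998, -0.056, -0.0], [-0.0, -0.0, -1.0]], 'joints': [1.658, 17.845, -6.077, 66.083, -0.001, 94.847], 'wrist_force': [0.404, -0.457, -0.885], 'grip_width': 0.603, 'finger_force': 0.0}
cassette_1 0.97 [0.459 0.151 0.118] [185. 133.]
cassette_1 0.9 [0.459 0.098 0.116] [194. 187.]
cassette_1 0.86 [0.543 0.092 0.119] [279. 189.]
```

View pics/w11.png

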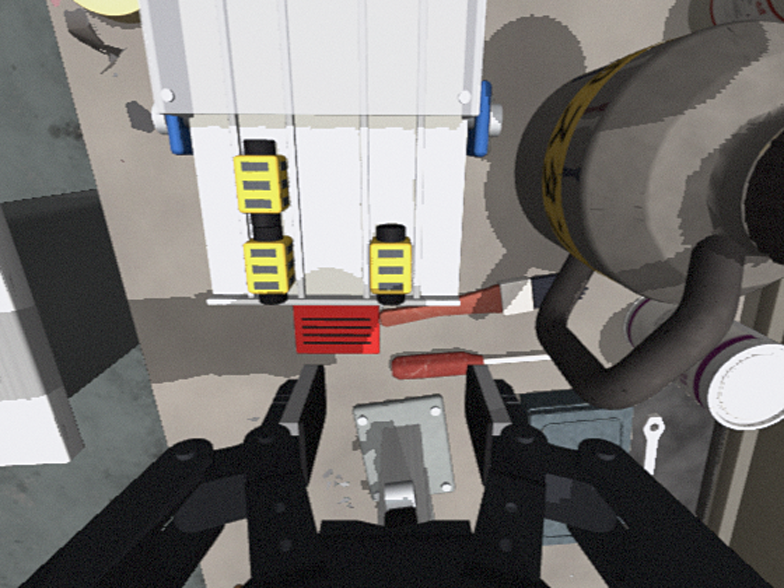

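Run:
```python
from h import *
p=snap("wrist")
R=np.array(readout.state()["eef_rot"]);e=np.array(readout.state()["ee_pos"])
for n,x,y,z in[("b L",371,265,.12),("b R",412,265,.12),("b barfar",391,238,.12),("b barnear",391,296,.115),("a1L",246,268,.12),("a1R",293,265,.118),("a1far",269,237,.12),("a1near",269,295,.115),("a2L",235,183,.12),("a2R",287,183,.118),("a2far",260,156,.12),("a2near",262,213,.115)]:
    w=ray(p,x/1.4,y/1.4,z);print(n,np.round(w,3),"tool",np.round(R.T@(w-e)*1000,1))
```

```text
b L [0.53  0.093 0.12 ] tool [  3.  -17.7 152.8]
b R [0.559 0.091 0.12 ] tool [  3.   11.3 152.8]
b barfar [0.545 0.111 0.12 ] tool [ 22.3  -3.5 152.8]
b barnear [0.543 0.067 0.115] tool [-22.   -3.7 157.8]
a1L [0.441 0.096 0.12 ] tool [   0.8 -106.3  152.8]
a1R [0.475 0.095 0.118] tool [  2.4 -73.4 154.8]
a1far [0.461 0.117 0.12 ] tool [ 23.  -87.9 152.8]
a1near [0.453 0.073 0.115] tool [-21.3 -93.5 157.8]
a2L [0.444 0.154 0.12 ] tool [  59.3 -107.1  152.8]
a2R [0.478 0.152 0.118] tool [ 59.2 -73.  154.8]
a2far [0.463 0.17  0.12 ] tool [ 76.5 -88.8 152.8]
a2near [0.457 0.133 0.115] tool [ 38.8 -92.7 157.8]
```

Lane b's cassette is at (391,265), and lane a's are at (269,265) and (261,183). I'm descending on lane b.

Emit:
carry_out(
  plan=[
    [1.5,-3.5,55,0,0,0,0.2],
    [0,0,55,0,0,0,0.2],
    [0,0,42,0,0,0,0.2],
    [0,0,20,0,0,0,0.2],
    [0,0,0,0,0,0,0.2],
    [0,0,0,0,0,0,-1],
    [0,0,0,0,0,0,-1],
    [0,0,0,0,0,0,-1],
  ],
)

```text
time: 23.98
ee_pos: [0.5455, 0.091, 0.1022]
eef_rot: [[0.058, 0.998, 0.003], [0.998, -0.058, -0.0], [-0.0, 0.003, -1.0]]
wrist_force: [0.1, -0.9, 4.9]
grip_width: 0.337
finger_force: 61.9
```

Emit:
carry_out(
  plan=[
    [0,0,0,0,0,0,-1],
    [0,0,-10,0,0,0,-1],
    [0,0,-50,0,0,0,-1],
    [0,0,-60,0,0,0,-1],
    [0,0,-40,0,0,-1.7,-1],
    [0,0,0,0,0,0,-1],
  ],
)

```text
time: 24.72
ee_pos: [0.5461, 0.0913, 0.2648]
eef_rot: [[-0.091, 0.996, 0.007], [0.996, 0.091, 0.0], [-0.0, 0.007, -1.0]]
wrist_force: [-0.3, -0.3, -0.1]
grip_width: 0.336
finger_force: 61.3
```

Emit:
carry_out(
  plan=[
    [-50,-5,0,0,0,0,-1],
    [-50,-5,0,0,0,0,-1],
    [-50,-5,0,0,0,0,-1],
    [-50,-5,0,0,0,0,-1],
    [-47,-4,0,0,0,0,-1],
    [0,0,10,0,0,0,-1],
    [0,0,0,0,0,0,-1],
  ],
)

```text
time: 25.6
ee_pos: [0.5412, -0.1563, 0.2488]
eef_rot: [[-0.09, 0.996, -0.004], [0.996, 0.09, 0.002], [0.003, -0.004, -1.0]]
wrist_force: [-0.0, 1.1, -0.7]
grip_width: 0.335
finger_force: 61.3
```

```bash
cat > meas.py <<'E'
from h import *
def comps(m,amin):
    k,l,s,c=cv2.connectedComponentsWithStats(m); return [(l==i,s[i],c[i]) for i in range(1,k) if s[i,4]>amin]
def run():
    p=snap("wrist"); s=readout.state()
    R=np.array(s["eef_rot"]);e=np.array(s["ee_pos"]);hsv=cv2.cvtColor(p["color"],cv2.COLOR_BGR2HSV)
    T=lambda x,y,z: np.round(R.T@(ray(p,x,y,z)-e)*1000,1)
    print("tcp",np.round(e,4),"grip",s["grip_width"],"F",np.round(s["wrist_force"],1))
    for l,b,c in comps(cv2.inRange(hsv,(105,150,80),(125,255,255)),60):
        print("blue",b,T(b[0],c[1],.176)[:2],T(b[0]+b[2],c[1],.176)[:2],"top",T(c[0],b[1],.176)[:2])
    for l,b,c in comps(cv2.inRange(hsv,(24,110,110),(34,255,255)),200):
        z=e[2]+.018; print("yel",b,"@held",T(b[0],c[1],z)[:2],T(b[0]+b[2],c[1],z)[:2],"far/near",T(c[0],b[1],z)[0],T(c[0],b[1]+b[3],z)[0], "@latched",T(c[0],c[1],.154)[:2])
    return p
if __name__=="__main__": run()
E
python3 meas.py
```

```text
tcp [ 0.5417 -0.1559  0.2495] grip 0.3361157336286615 F [-0.5 -0.2 -0.5]
blue [ 248  165   79   30 1081] [ 34.3 -25.6] [34.3 30.7] top [42.2  2.3]
blue [312 244  12  14 112] [-25.2  21.8] [-25.2  31.1] top [-18.9  26.1]
yel [274 197  35  22 442] @held [42.2 -4.8] [42.2 10.1] far/near 46.2 36.3 @latched [4.6 8.7]
yel [289 257  25  17 279] @held [14.6  1.8] [14.6 13.1] far/near 18.0 9.3 @latched [-48.2  16.3]
```

Run:
```python
from h import *
p=snap("wrist");hsv=cv2.cvtColor(p["color"],cv2.COLOR_BGR2HSV)
m=cv2.inRange(hsv,(18,90,40),(36,255,255)); m[:215]=0
m=cv2.morphologyEx(m,cv2.MORPH_CLOSE,np.ones((15,15),np.uint8))
k,l,s,c=cv2.connectedComponentsWithStats(m)
print([ (s[i].tolist(),c[i].round().tolist()) for i in range(1,k) if s[i,4]>50])
r=readout.state();R=np.array(r["eef_rot"]);e=np.array(r["ee_pos"])
i=1+s[1:,4].argmax();b=s[i]
for dz in(.018,.022):
  T=lambda x,y:np.round(R.T@(ray(p,x,y,e[2]+dz)-e)*1000,1)
  print(T(b[0],c[i][1]),T(b[0]+b[2],c[i][1]),T(c[i][0],b[1]),T(c[i][0],b[1]+b[3]))
for d in nets.find_in(p,"cassette_1"): 
  w=world(p,d["position"]); print(d["confidence"],R.T@(w-e)*1000)
```

```text
[([250, 215, 66, 111, 4972], [283.0, 283.0]), ([369, 374, 9, 14, 62], [373.0, 380.0])]
[  4.8 -16.3 -18. ] [  4.8  14.4 -18. ] [ 38.3  -1.1 -18. ] [-19.5  -1.1 -18. ]
[  7.3 -15.8 -22. ] [  7.3  13.9 -22. ] [ 39.8  -1.1 -21.9] [-16.2  -1.1 -22. ]
0.89 [ 6.96542262  4.0371257  92.25131137]
0.69 [  6.4506834   -3.86371938 -16.13065987]
0.68 [   1.15895309 -128.36695558  217.45647969]
```

Emit:
carry_out(
  plan=[
    [-2,3,0,0,0,0,-1],
    [0,0,20,0,0,0,-1],
    [0,0,20,0,0,0,-1],
    [0,0,20,0,0,0,-1],
    [0,0,10,0,0,0,-1],
    [0,0,5,0,0,0,-1],
    [0,0,5,0,0,0,-1],
    [0,0,5,0,0,0,-1],
  ],
)

```text
time: 26.75
ee_pos: [0.5465, -0.1583, 0.1665]
eef_rot: [[-0.091, 0.996, 0.002], [0.996, 0.091, 0.001], [0.001, 0.002, -1.0]]
wrist_force: [-0.2, 3.1, 5.3]
grip_width: 0.339
finger_force: 61.8
```

Emit:
carry_out(
  plan=[
    [0,0,5,0,0,0,-1],
    [0,0,5,0,0,0,-1],
    [0,0,5,0,0,0,-1],
    [0,0,5,0,0,0,-1],
    [0,0,0,0,0,0,-1],
  ],
)

```text
time: 27.38
ee_pos: [0.5465, -0.1583, 0.1465]
eef_rot: [[-0.091, 0.996, 0.002], [0.996, 0.091, 0.001], [0.001, 0.002, -1.0]]
wrist_force: [-0.6, 2.9, 4.4]
grip_width: 0.335
finger_force: 61.9
```

Emit:
carry_out(
  plan=[
    [0,0,5,0,0,0,-1],
    [0,0,5,0,0,0,-1],
    [0,0,5,0,0,0,-1],
    [0,0,0,0,0,0,-1],
  ],
)

```text
time: 27.88
ee_pos: [0.5466, -0.1584, 0.1316]
eef_rot: [[-0.091, 0.996, 0.002], [0.996, 0.091, 0.001], [0.0, 0.002, -1.0]]
wrist_force: [-0.8, 4.2, 6.2]
grip_width: 0.337
finger_force: 62.1
```

Emit:
carry_out(
  plan=[
    [0,0,3,0,0,0,-1],
    [0,0,0,0,0,0,0.1],
    [0,0,0,0,0,0,0.1],
    [0,0,0,0,0,0,0.1],
    [0,0,-20,0,0,0,0.1],
    [0,0,-40,0,0,0,0.1],
    [0,0,-60,0,0,0,0.1],
    [-50,0,0,0,0,0,0.1],
  ],
)

```text
time: 28.88
ee_pos: [0.5532, -0.2081, 0.2535]
eef_rot: [[-0.095, 0.995, 0.008], [0.995, 0.095, -0.004], [-0.005, 0.008, -1.0]]
wrist_force: [1.1, 0.5, -1.2]
grip_width: 0.552
finger_force: 0.0
```

Emit:
carry_out(
  plan=[
    [-30,0,0,0,0,0,0.1],
    [0,0,0,0,0,0,0.1],
    [0,0,0,0,0,0,0.1],
  ],
)

```text
time: 29.25
ee_pos: [0.5527, -0.238, 0.2474]
eef_rot: [[-0.09, 0.996, -0.001], [0.996, 0.09, 0.001], [0.001, -0.001, -1.0]]
wrist_force: [-0.1, -0.5, -0.9]
grip_width: 0.551
finger_force: 0.0
```

```bash
cat > latch.py <<'E'
from h import *
import sys
p=snap("wrist"); s=readout.state(); print(np.round(s["ee_pos"],4),s["grip_width"])
R=np.array(s["eef_rot"]);e=np.array(s["ee_pos"])
hsv=cv2.cvtColor(p["color"],cv2.COLOR_BGR2HSV)
T=lambda x,y,z: np.round((R.T@(ray(p,x,y,z)-e)*1000)[:2],1)
m=cv2.inRange(hsv,(24,130,150),(34,255,255))
m=cv2.morphologyEx(m,cv2.MORPH_CLOSE,np.ones((9,9),np.uint8))
k,l,st_,c=cv2.connectedComponentsWithStats(m)
for i in range(1,k):
    b=st_[i]
    if b[4]>300: print("yellow",b,"top@.154 lo/hi",T(b[0],c[i][1],.154),T(b[0]+b[2],c[i][1],.154),"far/near",T(c[i][0],b[1],.154)[0],T(c[i][0],b[1]+b[3],.154)[0])
m=cv2.inRange(hsv,(105,150,80),(125,255,255));ys,xs=np.nonzero(m); 
if len(xs): print("blue x",T(xs.min(),ys.mean(),.176),T(xs.max(),ys.mean(),.176),"y",T(xs.mean(),ys.min(),.176),T(xs.mean(),ys.max(),.176))
for d in nets.find_in(p,"cassette_1")[:3]: print(round(d["confidence"],2),np.round(world(p,d["position"]),3))
save(p,sys.argv[1],(160,20,400,200),3.3)
E
python3 latch.py w12.png
```

```text
[ 0.5528 -0.2376  0.2475] 0.5483464223881159
yellow [ 265   83   39   54 1173] top@.154 lo/hi [ 77.5 -13.3] [77.5 15.1] far/near 96.9 59.4
blue x [ 89.2 -30.2] [89.1 27.7] y [124.6  -1.2] [38.9 -1.3]
0.94 [ 0.542 -0.158  0.151]
0.74 [ 0.409 -0.166  0.033]
```

Latched: the yellow top measures 28.4 mm wide at the 154 mm plane, so it sits low and under the catches. Next is lane a, front cassette.

Emit:
carry_out(
  plan=[
    [0,0,-25,0,0,0,0.1],
    [57,-11,0,0,0,0,0.2],
    [57,-11,0,0,0,0,0.2],
    [57,-11,0,0,0,0,0.2],
    [57,-11,0,0,0,0,0.2],
    [57,-11,0,0,0,0,0.2],
    [57,-11,0,0,0,0,0.2],
    [0,0,0,0,0,1.7,0.2],
  ],
)

```text
time: 30.35
ee_pos: [0.4543, 0.1004, 0.2731]
eef_rot: [[0.054, 0.999, -0.0], [0.999, -0.054, 0.001], [0.001, -0.0, -1.0]]
wrist_force: [0.9, 0.2, -0.6]
grip_width: 0.6
finger_force: 0.0
```

Emit:
carry_out(
  plan=[
    [0,0,40,0,0,0,0.2],
    [0,0,0,0,0,0,0.2],
    [0,0,0,0,0,0,0.2],
  ],
)

```text
time: 30.72
ee_pos: [0.4565, 0.0964, 0.2337]
eef_rot: [[0.057, 0.998, 0.0], [0.998, -0.057, 0.0], [0.0, 0.0, -1.0]]
wrist_force: [0.1, -0.4, 0.4]
grip_width: 0.599
finger_force: 0.0
```

Run:
```python
from h import *
p=snap("wrist");s=readout.state();R=np.array(s["eef_rot"]);e=np.array(s["ee_pos"]);print(e)
T=lambda x,y,z: np.round((R.T@(ray(p,x,y,z)-e)*1000)[:2],1)
m=cv2.inRange(cv2.cvtColor(p["color"],cv2.COLOR_BGR2HSV),(24,110,80),(34,255,255))
m=cv2.morphologyEx(m,cv2.MORPH_CLOSE,np.ones((9,9),np.uint8))
k,l,st_,c=cv2.connectedComponentsWithStats(m)
for i in range(1,k):
    b=st_[i]
    if b[4]>300: print(b,T(b[0],c[i][1],.12),T(b[0]+b[2],c[i][1],.12),"far/near",T(c[i][0],b[1],.12)[0],T(c[i][0],b[1]+b[3],.12)[0])
for d in nets.find_in(p,"cassette_1")[:3]: w=world(p,d["position"]);print(round(d["confidence"],2),np.round(w,3),np.round(R.T@(w-e)*1000))
```

```text
[0.45702372 0.09628733 0.23405094]
[ 263  115   36   46 1542] [ 57.1 -16.9] [57.1 12.4] far/near 74.8 38.1
[264 183  33  33 920] [  4.5 -17.1] [ 4.5 11.6] far/near 19.2 -10.8
0.95 [ 0.408 -0.155  0.032] [-254.  -35.  202.]
0.63 [0.456 0.096 0.118] [ -0.  -1. 116.]
0.56 [0.458 0.154 0.118] [ 58.  -2. 116.]
```

Emit:
carry_out(
  plan=[
    [0,-2,50,0,0,0,0.2],
    [0,0,50,0,0,0,0.2],
    [0,0,25,0,0,0,0.2],
    [0,0,7,0,0,0,0.2],
    [0,0,0,0,0,0,0.2],
    [0,0,0,0,0,0,-1],
    [0,0,0,0,0,0,-1],
    [0,0,0,0,0,0,-1],
  ],
)

```text
time: 31.82
ee_pos: [0.4558, 0.0963, 0.1023]
eef_rot: [[0.058, 0.998, 0.003], [0.998, -0.058, 0.0], [0.0, 0.003, -1.0]]
wrist_force: [1.1, 0.1, 6.0]
grip_width: 0.337
finger_force: 61.1
```

Emit:
carry_out(
  plan=[
    [0,0,0,0,0,0,-1],
    [0,0,-10,0,0,0,-1],
    [0,0,-50,0,0,0,-1],
    [0,0,-60,0,0,0,-1],
    [0,0,-35,0,0,-1.7,-1],
    [0,0,0,0,0,0,-1],
  ],
)

```text
time: 32.58
ee_pos: [0.4564, 0.0964, 0.2595]
eef_rot: [[-0.09, 0.996, 0.007], [0.996, 0.09, 0.0], [-0.0, 0.007, -1.0]]
wrist_force: [-0.6, 0.2, -0.9]
grip_width: 0.335
finger_force: 60.3
```

Emit:
carry_out(
  plan=[
    [-52,13,0,0,0,0,-1],
    [-52,13,0,0,0,0,-1],
    [-52,13,0,0,0,0,-1],
    [-52,13,0,0,0,0,-1],
    [-53.5,14.5,0,0,0,0,-1],
    [0,0,10,0,0,0,-1],
    [0,0,0,0,0,0,-1],
    [0,0,0,0,0,0,-1],
  ],
)

```text
time: 33.58
ee_pos: [0.5436, -0.1568, 0.2455]
eef_rot: [[-0.091, 0.996, -0.001], [0.996, 0.091, 0.001], [0.001, -0.001, -1.0]]
wrist_force: [0.1, 1.0, 0.6]
grip_width: 0.339
finger_force: 60.3
```

```bash
cat > held.py <<'E'
from h import *
p=snap("wrist");hsv=cv2.cvtColor(p["color"],cv2.COLOR_BGR2HSV)
m=cv2.inRange(hsv,(18,90,40),(36,255,255)); m[:215]=0
m=cv2.morphologyEx(m,cv2.MORPH_CLOSE,np.ones((15,15),np.uint8))
k,l,s,c=cv2.connectedComponentsWithStats(m)
r=readout.state();R=np.array(r["eef_rot"]);e=np.array(r["ee_pos"]);print(e,r["grip_width"])
i=1+s[1:,4].argmax();b=s[i];print(b)
T=lambda x,y,z:np.round(R.T@(ray(p,x,y,z)-e)*1000,1)
print(T(b[0],c[i][1],e[2]+.018),T(b[0]+b[2],c[i][1],e[2]+.018),"near",T(c[i][0],b[1]+b[3],e[2]+.018))
ys,xs=np.nonzero(cv2.inRange(hsv,(105,150,80),(125,255,255))[:230]);print("blue",T(xs.min(),ys.mean(),.176),T(xs.max(),ys.mean(),.176),T(xs.mean(),ys.min(),.176))
E
python3 held.py
```

```text
[ 0.54391678 -0.15685724  0.2458961 ] 0.3345576365609591
[ 250  234   65   91 4769]
[  3.7 -16.1 -18. ] [  3.7  14.2 -18. ] near [-18.9  -1.2 -18. ]
blue [ 35.7 -27.9  69.9] [35.7 27.6 69.9] [43.3 -0.1 69.9]
```

Emit:
carry_out(
  plan=[
    [-1,1.5,0,0,0,0,-1],
    [0,0,20,0,0,0,-1],
    [0,0,20,0,0,0,-1],
    [0,0,20,0,0,0,-1],
    [0,0,10,0,0,0,-1],
    [0,0,5,0,0,0,-1],
    [0,0,5,0,0,0,-1],
    [0,0,5,0,0,0,-1],
  ],
)

```text
time: 34.62
ee_pos: [0.5466, -0.1585, 0.1624]
eef_rot: [[-0.091, 0.996, 0.002], [0.996, 0.091, 0.001], [0.0, 0.002, -1.0]]
wrist_force: [-2.9, 4.8, 11.6]
grip_width: 0.335
finger_force: 61.9
```

Emit:
carry_out(
  plan=[
    [0,0,5,0,0,0,-1],
    [0,0,5,0,0,0,-1],
    [0,0,5,0,0,0,-1],
    [0,0,5,0,0,0,-1],
    [0,0,5,0,0,0,-1],
    [0,0,4,0,0,0,-1],
    [0,0,0,0,0,0,-1],
  ],
)

```text
time: 35.5
ee_pos: [0.5466, -0.1585, 0.1334]
eef_rot: [[-0.091, 0.996, 0.002], [0.996, 0.091, 0.001], [0.0, 0.002, -1.0]]
wrist_force: [-2.3, 4.1, 9.2]
grip_width: 0.331
finger_force: 61.5
```

Emit:
carry_out(
  plan=[
    [0,0,4,0,0,0,-1],
    [0,0,2,0,0,0,-1],
    [0,0,0,0,0,0,0.1],
    [0,0,0,0,0,0,0.1],
    [0,0,0,0,0,0,0.1],
    [0,0,-20,0,0,0,0.1],
    [0,0,-40,0,0,0,0.1],
    [0,0,-60,0,0,0,0.1],
  ],
)

```text
time: 36.5
ee_pos: [0.5447, -0.1587, 0.2452]
eef_rot: [[-0.09, 0.996, -0.004], [0.996, 0.09, 0.001], [0.002, -0.004, -1.0]]
wrist_force: [0.7, 0.3, 0.6]
grip_width: 0.548
finger_force: 0.0
```

Emit:
carry_out(
  plan=[
    [-50,0,0,0,0,0,0.1],
    [-30,0,0,0,0,0,0.1],
    [0,0,0,0,0,0,0.1],
    [0,0,0,0,0,0,0.1],
  ],
)

```text
time: 37.0
ee_pos: [0.5528, -0.2382, 0.2453]
eef_rot: [[-0.09, 0.996, -0.001], [0.996, 0.09, 0.001], [0.001, -0.001, -1.0]]
wrist_force: [-0.8, 0.3, -0.4]
grip_width: 0.551
finger_force: 0.0
```

```bash
python3 latch.py w13.png
```

```text
[ 0.5528 -0.2378  0.2455] 0.5508603138071088
yellow [ 264   83   40   54 1241] top@.154 lo/hi [ 78.1 -13.9] [78.1 15. ] far/near 96.8 59.6
blue x [ 89.4 -30.5] [89.4 28.1] y [124.8  -1.3] [39.3 -1.4]
0.66 [ 0.547 -0.158  0.152]
0.58 [ 0.412 -0.17   0.033]
```

Emit:
carry_out(
  plan=[
    [0,0,-27,0,0,0,0.1],
    [57,-8.5,0,0,0,0,0.2],
    [57,-8.5,0,0,0,0,0.2],
    [57,-8.5,0,0,0,0,0.2],
    [57,-8.5,0,0,0,0,0.2],
    [57,-8.5,0,0,0,0,0.2],
    [57,-8.5,0,0,0,0,0.2],
    [56,-8,0,0,0,0,0.2],
  ],
)

```text
time: 38.1
ee_pos: [0.4571, 0.1548, 0.2731]
eef_rot: [[-0.092, 0.996, 0.001], [0.996, 0.092, 0.0], [0.0, 0.001, -1.0]]
wrist_force: [0.2, 0.1, 0.8]
grip_width: 0.597
finger_force: 0.0
```

Emit:
carry_out(
  plan=[
    [0,0,0,0,0,1.7,0.2],
    [0,0,35,0,0,0,0.2],
    [0,0,0,0,0,0,0.2],
    [0,0,0,0,0,0,0.2],
  ],
)

```text
time: 38.6
ee_pos: [0.4583, 0.1527, 0.2386]
eef_rot: [[0.057, 0.998, 0.0], [0.998, -0.057, 0.0], [0.0, 0.0, -1.0]]
wrist_force: [0.9, -0.9, 0.6]
grip_width: 0.598
finger_force: 0.0
```

Run:
```python
from h import *
p=snap("wrist");s=readout.state();R=np.array(s["eef_rot"]);e=np.array(s["ee_pos"]);print(e)
T=lambda x,y,z: np.round((R.T@(ray(p,x,y,z)-e)*1000)[:2],1)
m=cv2.inRange(cv2.cvtColor(p["color"],cv2.COLOR_BGR2HSV),(24,110,80),(34,255,255))
m=cv2.morphologyEx(m,cv2.MORPH_CLOSE,np.ones((9,9),np.uint8))
k,l,st_,c=cv2.connectedComponentsWithStats(m)
for i in range(1,k):
    b=st_[i]
    if b[4]>300: print(b,T(b[0],c[i][1],.12),T(b[0]+b[2],c[i][1],.12),"far/near",T(c[i][0],b[1],.12)[0],T(c[i][0],b[1]+b[3],.12)[0])
for d in nets.find_in(p,"cassette_1")[:3]: w=world(p,d["position"]);print(round(d["confidence"],2),np.round(w,3),np.round(R.T@(w-e)*1000))
```

```text
[0.45878456 0.15255989 0.23891404]
[ 266  178   33   44 1120] [  3.1 -15.6] [ 3.1 13.7] far/near 22.4 -18.5
0.9 [0.459 0.158 0.118] [  6.  -1. 121.]
0.65 [ 0.411 -0.142  0.018] [-297.  -31.  221.]
0.19 [0.674 0.03  0.012] [-110.  222.  228.]
```

Emit:
carry_out(
  plan=[
    [3,-1,50,0,0,0,0.2],
    [0,0,50,0,0,0,0.2],
    [0,0,30,0,0,0,0.2],
    [0,0,7,0,0,0,0.2],
    [0,0,0,0,0,0,0.2],
    [0,0,0,0,0,0,-1],
    [0,0,0,0,0,0,-1],
    [0,0,0,0,0,0,-1],
  ],
)

```text
time: 39.7
ee_pos: [0.4592, 0.1557, 0.1026]
eef_rot: [[0.058, 0.998, 0.004], [0.998, -0.058, 0.001], [0.001, 0.004, -1.0]]
wrist_force: [-0.8, 0.0, 5.9]
grip_width: 0.335
finger_force: 60.6
```

Emit:
carry_out(
  plan=[
    [0,0,0,0,0,0,-1],
    [0,0,-10,0,0,0,-1],
    [0,0,-50,0,0,0,-1],
    [0,0,-60,0,0,0,-1],
    [0,0,-35,0,0,-1.7,-1],
    [0,0,0,0,0,0,-1],
  ],
)

```text
time: 40.45
ee_pos: [0.4594, 0.1558, 0.2595]
eef_rot: [[-0.09, 0.996, 0.007], [0.996, 0.09, 0.001], [0.001, 0.007, -1.0]]
wrist_force: [0.1, -0.5, -0.6]
grip_width: 0.334
finger_force: 59.8
```

Emit:
carry_out(
  plan=[
    [-53,9.5,0,0,0,0,-1],
    [-53,9.5,0,0,0,0,-1],
    [-53,9.5,0,0,0,0,-1],
    [-53,9.5,0,0,0,0,-1],
    [-54,9.5,0,0,0,0,-1],
    [-54,9.5,10,0,0,0,-1],
    [0,0,0,0,0,0,-1],
    [0,0,0,0,0,0,-1],
  ],
  squeeze=80,
)

```text
time: 41.45
ee_pos: [0.5422, -0.1575, 0.2447]
eef_rot: [[-0.089, 0.996, -0.002], [0.996, 0.089, 0.002], [0.002, -0.002, -1.0]]
wrist_force: [-1.3, -0.1, -0.6]
grip_width: 0.331
finger_force: 84.5
```

```bash
python3 held.py
```

```text
[ 0.54243043 -0.15698883  0.24515118] 0.32859931180978214
[ 250  215   65  112 4912]
[  3.5 -16.1 -18. ] [  3.5  14.2 -18. ] near [-20.6  -1.  -18. ]
blue [ 35.6 -26.3  69.2] [35.5 29.6 69.2] [43.6  1.3 69.2]
```

Emit:
carry_out(
  plan=[
    [1,2,0,0,0,0,-1],
    [0,0,20,0,0,0,-1],
    [0,0,20,0,0,0,-1],
    [0,0,20,0,0,0,-1],
    [0,0,10,0,0,0,-1],
    [0,0,5,0,0,0,-1],
    [0,0,5,0,0,0,-1],
    [0,0,5,0,0,0,-1],
  ],
)

```text
time: 42.5
ee_pos: [0.5462, -0.1565, 0.1629]
eef_rot: [[-0.091, 0.996, 0.003], [0.996, 0.091, 0.0], [-0.0, 0.003, -1.0]]
wrist_force: [-3.0, 5.0, 14.7]
grip_width: 0.329
finger_force: 86.6
```

Emit:
carry_out(
  plan=[
    [0,0,5,0,0,0,-1],
    [0,0,5,0,0,0,-1],
    [0,0,5,0,0,0,-1],
    [0,0,5,0,0,0,-1],
    [0,0,5,0,0,0,-1],
    [0,0,4,0,0,0,-1],
    [0,0,0,0,0,0,-1],
  ],
)

```text
time: 43.38
ee_pos: [0.5461, -0.1566, 0.1339]
eef_rot: [[-0.091, 0.996, 0.003], [0.996, 0.091, 0.0], [-0.0, 0.003, -1.0]]
wrist_force: [-2.4, 4.1, 11.4]
grip_width: 0.328
finger_force: 86.2
```

Emit:
carry_out(
  plan=[
    [0,0,4,0,0,0,-1],
    [0,0,2,0,0,0,-1],
    [0,0,0,0,0,0,0.1],
    [0,0,0,0,0,0,0.1],
    [0,0,0,0,0,0,0.1],
    [0,0,-20,0,0,0,0.1],
    [0,0,-40,0,0,0,0.1],
    [0,0,-60,0,0,0,0.1],
  ],
  squeeze=40,
)

```text
time: 44.38
ee_pos: [0.5439, -0.1566, 0.2451]
eef_rot: [[-0.09, 0.996, -0.004], [0.996, 0.09, 0.002], [0.002, -0.004, -1.0]]
wrist_force: [0.8, -1.2, -0.2]
grip_width: 0.548
finger_force: 0.0
```

Emit:
carry_out(
  plan=[
    [-50,0,0,0,0,0,0.1],
    [-30,0,0,0,0,0,0.1],
    [0,0,0,0,0,0,0.1],
    [0,0,0,0,0,0,0.1],
  ],
)

```text
time: 44.88
ee_pos: [0.552, -0.2361, 0.2453]
eef_rot: [[-0.09, 0.996, -0.001], [0.996, 0.09, 0.001], [0.001, -0.001, -1.0]]
wrist_force: [-0.1, -1.1, -0.4]
grip_width: 0.551
finger_force: 0.0
```

```bash
python3 latch.py w14.png
```

```text
[ 0.5521 -0.2357  0.2454] 0.5504815156275351
yellow [ 264   86   40   53 1256] top@.154 lo/hi [ 76.6 -14. ] [76.5 15. ] far/near 94.8 58.1
blue x [ 86.9 -30. ] [86.8 28.2] y [122.6  -0.7] [36.5 -0.8]
0.58 [ 0.412 -0.168  0.033]
0.55 [ 0.547 -0.156  0.149]
```

View pics/w14.png

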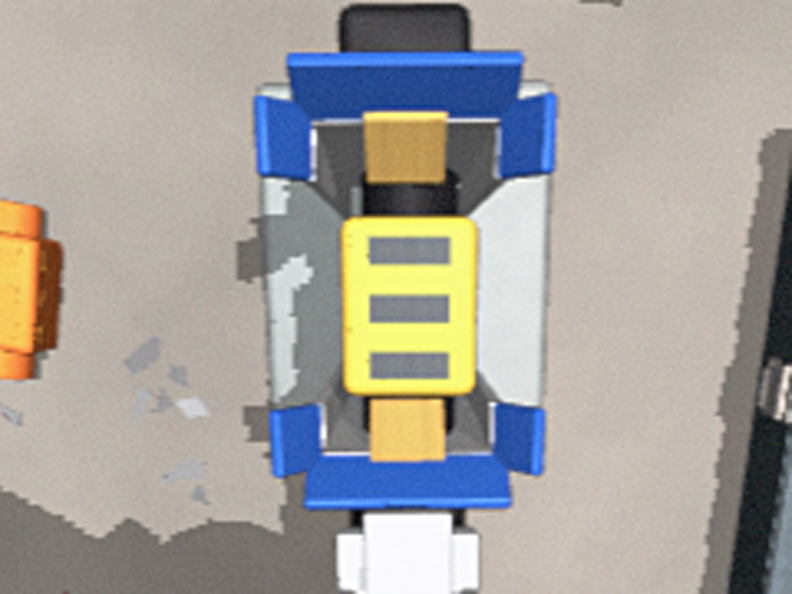

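All four are in. The top cassette sits under both catches at (405,145) and (407,430). Now I'll grip the knob and slide the bolt home.

Emit:
carry_out(
  plan=[
    [-30,1,0,0,0,0,0],
    [0,0,30,0,0,0,0],
    [0,0,20,0,0,0,0],
    [0,0,3,0,0,0,0],
    [0,0,0,0,0,0,-1],
    [0,0,0,0,0,0,-1],
    [0,0,0,0,0,0,-1],
    [0,0,0,0,0,0,-1],
  ],
)

```text
time: 45.98
ee_pos: [0.5561, -0.2664, 0.1938]
eef_rot: [[-0.09, 0.996, 0.001], [0.996, 0.09, -0.0], [-0.001, 0.001, -1.0]]
wrist_force: [-4.4, 1.6, 5.8]
grip_width: 0.189
finger_force: 39.4
```

Emit:
carry_out(
  plan=[
    [10,0,0,0,0,0,-1],
    [10,0,0,0,0,0,-1],
    [10,0,0,0,0,0,-1],
    [10,0,0,0,0,0,-1],
    [10,0,0,0,0,0,-1],
    [10,0,0,0,0,0,-1],
    [6,0,0,0,0,0,-1],
    [0,0,0,0,0,0,-1],
  ],
)

```text
time: 46.98
ee_pos: [0.5497, -0.2008, 0.1938]
eef_rot: [[-0.09, 0.996, -0.0], [0.996, 0.09, -0.001], [-0.001, -0.0, -1.0]]
wrist_force: [-4.9, 0.5, 6.8]
grip_width: 0.189
finger_force: 39.5
```

Moved 66 mm with no end stop felt, so I'll nudge it further to the stop.

Emit:
carry_out(
  plan=[
    [2,0,0,0,0,0,-1],
    [2,0,0,0,0,0,-1],
    [0,0,0,0,0,0,-1],
  ],
)

```text
time: 47.35
ee_pos: [0.5495, -0.1987, 0.1938]
eef_rot: [[-0.089, 0.996, -0.0], [0.996, 0.089, -0.005], [-0.005, -0.001, -1.0]]
wrist_force: [-4.6, -3.8, 5.8]
grip_width: 0.192
finger_force: 39.4
```

Emit:
carry_out(
  plan=[
    [0,0,0,0,0,0,0],
    [0,0,0,0,0,0,0],
    [0,0,0,0,0,0,0],
    [0,0,-30,0,0,0,0],
    [0,0,-60,0,0,0,0],
    [-50,0,-30,0,0,0,0],
    [0,0,0,0,0,0,0],
    [0,0,0,0,0,0,0],
  ],
)

```text
time: 48.35
ee_pos: [0.554, -0.2461, 0.3119]
eef_rot: [[-0.09, 0.996, -0.001], [0.996, 0.09, 0.001], [0.001, -0.001, -1.0]]
wrist_force: [0.5, 0.1, -0.3]
grip_width: 0.498
finger_force: 0.0
```

Run:
```python
from h import *
st();p=snap("wrist");hsv=cv2.cvtColor(p["color"],cv2.COLOR_BGR2HSV)
m=cv2.inRange(hsv,(0,170,100),(7,255,255))|cv2.inRange(hsv,(174,170,100),(180,255,255))
k,l,s,c=cv2.connectedComponentsWithStats(m)
for i in range(1,k):
    if s[i,4]>60: print(s[i],ray(p,*c[i],.207))
p=snap("scene"); hsv=cv2.cvtColor(p["color"],cv2.COLOR_BGR2HSV)
m=cv2.inRange(hsv,(0,200,120),(6,255,255))|cv2.inRange(hsv,(174,200,120),(180,255,255)); m[:190]=0; m[240:]=0
k,l,s,c=cv2.connectedComponentsWithStats(m)
for i in range(1,k):
    if s[i,4]>15: print("scene",s[i],c[i],ray(p,*c[i],.09))
```

```text
{'time': 48.35, 'ee_pos': [0.554, -0.246, 0.312], 'eef_rot': [[-0.09, 0.996, -0.001], [0.996, 0.09, 0.001], [0.001, -0.001, -1.0]], 'joints': [-30.94, 22.935, 6.93, 74.079, 0.03, 53.887], 'wrist_force': [0.459, 0.109, -0.326], 'grip_width': 0.498, 'finger_force': 0.0}
[271 142  22  22 220] [ 0.5482228  -0.20119035  0.207     ]
[162 303  11  16 106] [ 0.45267544 -0.35943898  0.207     ]
scene [247 211  17   9  82] [255.        215.1097561] [0.49287058 0.03294415 0.09      ]
```

```bash
python3 -c "
from h import *
print(robot.job_done())"
```

```text
the job is handed in; nothing more can be done
None
```

I loaded all four cassettes into the magazine and saw each one under the catches. I then slid the bolt home to its stop and checked the tray is back level. The job is handed in at about 48 s on the robot's clock; no verdict came back.

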